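# Zero the reader, push the module batch onto it, log it and rest the tools

## Robot

A 6-joint arm with a two-finger parallel gripper is mounted at the origin on the work surface. World frame = base frame: x ahead of the robot, y to its left, z up, the work surface at z = 0. Lengths are in m, angles in rad, forces in N, time in s.
With the tool pointing down it reaches from about 0.275 to 0.825 m from the base axis. Payload 5.2 kg.
Tool frame: the origin (TCP) lies at the very end of the fingers, on their centre line; the grasp point (between the pads) lies 19 mm behind it; x points along the fingers, z is the direction in which the jaws open and shut, and the axes are right-handed (so a half turn about x gives the same grasp; the last joint's range is limited). The gripper opens to 93 mm and grips with 3 to 60 N. Pads are 15 mm wide; open, the fingers measure 128 mm over their backs; the gripper's body (75 mm by 188 mm) begins 65 mm behind the grasp point.
Start: joints at [-1.327, 0.259, 1.535, -0, 1.348, -0.203], TCP at [0.238, -0.496, 0.219] pointing down, gripper open.
Joint ranges: [-3.14, 3.14], [-0.91, 2.08], [0.19, 2.58], [-1.22, 4.36], [0.22, 2.71], [-3.12, 3.12]. Speed limits (rad/s): [2.57, 2.57, 3.14, 3.14, 3.14, 3.14].

## Interface

Orientations are given as a rotation vector (axis times angle).
In Python, from plant import * gives the robot as it stands. The module is installed in compiled form; this text tells all that it offers.
- The arm moves only by the tool carry_out, never from a script. Its argument "targets" is a list of rows, each an object with "grip": the gripper command: -1 is shut, 1 is fully open, values between are in proportion; "delta_pos": the shift along the tool's x, y, z in mm, a list of three; "roll": the turn about the tool's x in rad. In form: [{"grip": grip, "delta_pos": [x, y, z], "roll": roll}, ...]. A call has 1 to 12 rows; each row is the pose to reach, as a shift and turn from the pose commanded when the call began, along the tool's axes at that moment; what a row does not reach only later rows make up. A row lasts 1/12 s, in which the tool goes at most 41.7 mm and 7.16 degrees, less where a joint would pass 70% of its speed; a pose out of reach is approached as far as the arm can. A call with a gripper value outside its range is refused whole. The fingers move at their own pace and stop on an object; "squeeze" is the grip in N (left out, the last holds). Time passes only in rows, so rows that repeat a pose let the fingers close. It gives the time, the measured TCP pose, the force and the opening at its end, in the units of the state.
- get_obs(): the state, without advancing time (a new reading comes with each control period).
- get_image(name): name is "side" or "top"; returns a dict with "frame" (420x560x3 uint8, red, green, blue), "range_z" (420x560 float32, m along the optical axis (not along the pixel's ray), 0 where there is no reading), "intrinsics" (3x3 intrinsics, pixels), "cam_to_world" (4x4, takes a point from camera to world coordinates). Camera axes: x right, y down, z forward; pixel columns grow to the right and rows downward; lengths in m; the calibration is good to about 2 mm. A picture is of the moment at which its call begins.
- sign_off(): hands the job in, once; it reports no verdict.
The state is a dict: "time_s": time; "joints": joint angles; "qd": joint speeds; "joint_torque": joint torques, N m; "eef_pos": TCP position; "tool_rot": TCP orientation; "ft_force": force on the tool from outside, world axes, zero at the start; "torque": the same for the moment, N m; "opening": finger opening in m.
Only numpy, scipy, OpenCV 4.12 (cv2) and the standard library are available. Lean on these libraries where they do the work, as an engineer would, in place of code of your own. Each camera call takes 0.05 s, during which the arm holds its last target.

## Task

Zero the batch reader by pressing its recessed button fully in with the stylus while its field is still empty, then hold the aluminium straightedge by its grip and push all the loose black power modules together across the mat until every one lies wholly inside the marked field of the batch reader; do not touch the modules with the gripper or lift them. With the whole batch in the field, press the button again with the stylus to log it. At the end the modules are still in the field, the straightedge stands on the sloping tool rest against the bottom lip and the stylus lies against the two upper cleats, both centred; leave the solder spool and the screwdriver where they are.

Things in the scene. Friction and masses are not known exactly. Their poses are not given: they have to be found in the camera images.
- module0: black square potted power module with an aluminium top plate, 60 x 60 x 30 mm high, about 180 g, loose on the bench mat. Origin at the centre of its underside, z up, x and y along its sides. Two to four of the four modules are present
- module1: black square potted power module with an aluminium top plate, 60 x 60 x 30 mm high, about 180 g, loose on the bench mat. Origin at the centre of its underside, z up, x and y along its sides. Two to four of the four modules are present
- module2: black square potted power module with an aluminium top plate, 60 x 60 x 30 mm high, about 180 g, loose on the bench mat. Origin at the centre of its underside, z up, x and y along its sides. Two to four of the four modules are present
- module3: black square potted power module with an aluminium top plate, 60 x 60 x 30 mm high, about 180 g, loose on the bench mat. Origin at the centre of its underside, z up, x and y along its sides. Two to four of the four modules are present
- straightedge: straightedge: aluminium bar 200 long (its x), 36 wide (its y), 28 mm high, standing on the bench, with a grey plastic grip on top at mid length, 60 long (x), 16 thick (y), from 28 to 73 mm high; 0.30 kg, symmetrical end for end. Origin at the centre of the bar's underside, z up. Starts either on the far side of the modules or between them and the robot, lying roughly along world y
- stylus: stylus: black square plastic handle 120 long (its x), 22 x 22 mm, with a steel pin 6 mm thick sticking out 35 mm from the +x end (pin tip at x = +95 mm); 60 g. Origin at the centre of the handle, 11 mm above what it lies on. Starts lying roughly along world y, pin to +y, in the place the straightedge does not take
- reader: batch reader, fixed. Origin on the bench at the centre of its marked grey field with white border, 330 mm along its x and 180 mm along its y, flush with the mat; modules enter over the border at y = -90 mm. A rail 18 mm high closes the +y side (inner face at y = 90); the other sides are open. Behind the rail stands a control box 85 mm high, y 103 to 197, x -20 to 105 mm; its front panel faces -x
- read_button (a joint): recessed spring button of the reader, 0 out, 0.006 m fully in; springs back when let go; about 5 N fully in; counts as pressed beyond 0.0045
- button_face (a point): centre of the button's round face, 14 mm across, 8 mm deep in a 16 x 16 mm square opening of the control box's front panel, 55 mm above the bench at reader x = -12, y = 150 mm; it is pressed along the reader's +x (level)
- rest_deck: sloping aluminium deck of the fixed tool rest, 240 mm wide (y), rising along its x at 0.35 rad away from the robot, to x = 148 mm; z is square to the deck. Origin on the deck at mid width, at the uphill face of the bottom lip (12 mm high, full width), 22 mm above the bench. The straightedge belongs on its underside along y, side against this lip: its centre at x = 18 mm, its grip square to the deck
- cleats (a point): point on the deck at mid width in line with the uphill faces of the two upper cleats (deck x = 80 mm). They are 10 mm high and reach from y = 35 to 120 and from -35 to -120 mm, with a 70 mm gap between for a finger. The stylus belongs behind both, along the deck's y, pin to either side: its centre at deck x = 91, z = 11 mm
- solder_spool: bystander: solder spool, 54 mm across, 44 mm high, origin under its centre
- screwdriver: bystander: screwdriver, 170 mm long, lying on the bench
Not all that is in view belongs to the job. Leave any blue look-alike of the module2 alone.

How it is judged:
On the way, in this order (a step that is already met when the one before it is completed fails the run):
1. the recessed button is pressed in while every module is still outside the field (y of each of module0, module1, module2, module3 in the frame of reader below -0.063 m and value of joint read_button above 0.0045 m), for 0.1 s.
2. every module present lies inside the reader's field (x of module0 in the frame of reader between -0.137 and 0.137 m and y of module0 in the frame of reader between -0.062 and 0.07 m and x of module1 in the frame of reader between -0.137 and 0.137 m and y of module1 in the frame of reader between -0.062 and 0.07 m and x of module2 in the frame of reader between -0.137 and 0.137 m and y of module2 in the frame of reader between -0.062 and 0.07 m and x of module3 in the frame of reader between -0.137 and 0.137 m and y of module3 in the frame of reader between -0.062 and 0.07 m), for 0.2 s.
3. the recessed button is pressed in again with the whole batch in the field (all of step 2 and value of joint read_button above 0.0045 m), for 0.1 s.
At the end, for the whole second after the job is handed in: All modules in the field (centre within 137 mm in x, 62 mm (70 to the rail) in y of its centre); straightedge along the bottom lip and stylus along both upper cleats of the deck, each within 7 mm of touching, 7 deg, and 50 (stylus 30) mm of mid width; button out; all at rest (all of step 2 and x of straightedge in the frame of rest_deck between 0.008 and 0.025 m and y of straightedge in the frame of rest_deck between -0.05 and 0.05 m and z of straightedge in the frame of rest_deck between -0.006 and 0.008 m and angle between the x axis of straightedge and the y axis of rest_deck, either way round below 0.12 rad and angle between the z axis of straightedge and the z axis of rest_deck, either way round below 0.12 rad and x of stylus in the frame of rest_deck between 0.083 and 0.098 m and y of stylus in the frame of rest_deck between -0.03 and 0.03 m and z of stylus in the frame of rest_deck between 0.004 and 0.018 m and angle between the x axis of stylus and the y axis of rest_deck, either way round below 0.15 rad and linear speed of each of module0, module1, module2, module3, straightedge, stylus below 0.02 m/s and value of joint read_button below 0.003 m).
It fails at once if the gripper touches a module (over 2 N) (contact force between the fingers and module0 above 2 N or contact force between the fingers and module1 above 2 N or contact force between the fingers and module2 above 2 N or contact force between the fingers and module3 above 2 N).
It fails at once if a module is lifted over 25 mm (height (world z) of any of module0, module1, module2, module3 above 0.025 m).
It fails at once if a bystander is moved over 40 mm (distance of any of solder_spool, screwdriver from where it was at the start of the episode above 0.04 m).
Of module0, module1, module2, module3 only 2 to 4 are there at a start; the rules pass over those that are not, and their reading is None.
At some moment in a run one of module0, module1, module2, module3 may be knocked a few centimetres aside while the robot is not near it.
Once in a run the grip may slacken for a moment while it holds something.
It also fails if it takes over 210 s, if anything falls off the work surface, if the arm or the gripper's body presses on something with over 40 N, if the wrist force passes 120 N, or if a joint passes its speed limit or range.

## Working session

There is one attempt and no reset: what is moved stays moved. The work goes in short steps, Python scripts to look and compute and a tool call to move; the robot and the scene stay as the last step left them, time stands still between calls to the robot, and variables do not carry over. Pictures are saved under pics/ and viewed, and the job is handed in when it is done.

Besides the shell and the picture viewer there is one more tool, called after "Emit:" by a JSON object that holds its "name" and its "arguments". carry_out: Moves the arm, as the interface text tells. Its arguments: {"type":"object","properties":{"targets":{"type":"array","items":{"type":"object","properties":{"grip":{"type":"number"},"delta_pos":{"type":"array","items":{"type":"number"}},"roll":{"type":"number"}}}},"squeeze":{"type":"number"}},"required":["targets"]}

```bash
mkdir -p pics; ls; python3 - <<'E'
from plant import *
import cv2,pickle
print(get_obs())
for n in ("side","top"):
    d=get_image(n); cv2.imwrite(f"pics/{n}0.png",d["frame"][:,:,::-1]); pickle.dump(d,open(f"{n}0.pkl","wb"))
    print(n,d["intrinsics"],d["cam_to_world"])
E
```

```text
pics
{'time_s': 0.0, 'joints': array([-1.32680908e+00,  2.59333066e-01,  1.53609859e+00, -8.14855961e-06,
        1.34800329e+00, -2.02803191e-01]), 'qd': array([ 0.00069006, -0.00074327, -0.0009503 , -0.00015013, -0.00010176,
       -0.00038051]), 'joint_torque': array([ 1.39732271e-05, -4.37310398e+01, -2.84002411e+01,  7.18377787e-02,
        4.10637504e-02, -1.56751835e-04]), 'eef_pos': array([ 0.23751924, -0.49544893,  0.21781684]), 'tool_rot': array([ 0.87532577,  1.38941591, -0.87324234]), 'ft_force': array([-0.00770651,  0.0885162 , -0.56900028]), 'torque': array([-0.02071959, -0.02966187, -0.03649525]), 'opening': 0.09307727053870836}
side [[387.5900471    0.         279.55745801]
 [  0.         387.5900471  211.42581929]
 [  0.           0.           1.        ]] [[-0.8323202  -0.30238128  0.46455209  0.04252046]
 [-0.5538342   0.41950177 -0.71922593  0.74473059]
 [ 0.02260003 -0.85591111 -0.5166289   0.59101193]
 [ 0.          0.          0.          1.        ]]
top [[437.06865936   0.         271.29101509]
 [  0.         437.06865936 209.9013762 ]
 [  0.           0.           1.        ]] [[ 0.0238811  -0.99822521  0.05455387  0.45671706]
 [-0.99967985 -0.02430104 -0.00704744 -0.00592419]
 [ 0.00836065 -0.0543681  -0.99848596  1.17959585]
 [ 0.          0.          0.          1.        ]]
```

View pics/top0.png

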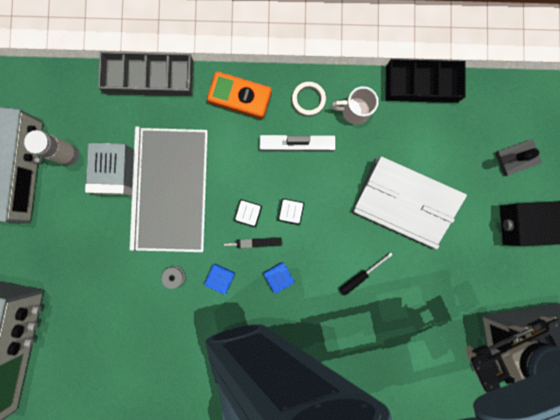

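View pics/side0.png

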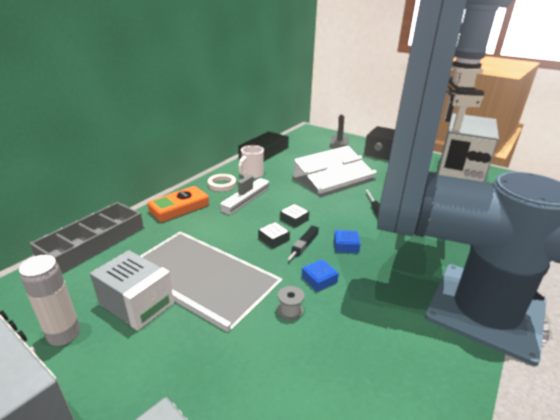

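```bash
cat > h.py <<'E'
import numpy as np, cv2, pickle
from scipy.spatial.transform import Rotation as Ro
def px2w(d,u,v,z):
    K=d["intrinsics"];T=d["cam_to_world"]
    uv=np.atleast_2d(np.c_[u,v]).astype(float)
    r=np.c_[(uv[:,0]-K[0,2])/K[0,0],(uv[:,1]-K[1,2])/K[1,1],np.ones(len(uv))]@T[:3,:3].T
    s=(z-T[2,3])/r[:,2]
    return T[:3,3]+r*s[:,None]
def w2px(d,P):
    K=d["intrinsics"];T=d["cam_to_world"];P=np.atleast_2d(P)
    c=(P-T[:3,3])@T[:3,:3]; q=c@K.T
    return q[:,:2]/q[:,2:]
def cloud(d):
    h,w=d["range_z"].shape;u,v=np.meshgrid(np.arange(w),np.arange(h));K=d["intrinsics"];T=d["cam_to_world"];z=d["range_z"]
    c=np.stack([(u-K[0,2])/K[0,0]*z,(v-K[1,2])/K[1,1]*z,z],-1)
    return c@T[:3,:3].T+T[:3,3]
def rect(mask,d,z):
    c,_=cv2.findContours(mask.astype(np.uint8),cv2.RETR_EXTERNAL,cv2.CHAIN_APPROX_NONE)
    c=max(c,key=cv2.contourArea)[:,0,:]
    P=px2w(d,c[:,0],c[:,1],z)[:,:2]
    (cx,cy),(a,b),t=cv2.minAreaRect((P*1000).astype(np.float32))
    return cx,cy,a,b,t
def delta(o,target,roll=0):
    R=Ro.from_rotvec(o["tool_rot"]).as_matrix()
    return R.T@(np.array(target)-o["eef_pos"])*1000
E
python3 - <<'E'
from h import *
d=pickle.load(open("top0.pkl","rb"));im=d["frame"]
def crop(n,x0,x1,y0,y1,s):
    cv2.imwrite(f"pics/{n}.png",cv2.resize(im[y0:y1,x0:x1,::-1],None,fx=s,fy=s,interpolation=cv2.INTER_CUBIC))
crop("c1",80,350,120,300,2.9); crop("c2",340,480,140,260,5)
C=cloud(d)
for (u,v) in [(248,213),(291,211),(297,150),(299,139),(265,242),(172,270),(105,160),(105,184),(170,190),(137,190),(380,170),(430,230),(450,190),(370,215),(235,243)]: print((u,v),C[v,u].round(4),im[v,u])
E
```

```text
(248, 213) [0.5099 0.0471 0.0283] [249 250 249]
(291, 211) [ 0.518  -0.0661  0.0284] [249 250 250]
(297, 150) [ 6.862e-01 -8.030e-02  5.000e-04] [84 90 85]
(299, 139) [ 0.7013 -0.0805  0.0699] [151 154 149]
(265, 242) [0.4346 0.0005 0.0204] [42 39 41]
(172, 270) [0.3576 0.2378 0.0462] [144 146 142]
(105, 160) [0.6324 0.4085 0.0825] [72 75 75]
(105, 184) [0.5715 0.4053 0.084 ] [209 214 206]
(170, 190) [ 5.684e-01  2.610e-01 -5.000e-04] [142 144 138]
(137, 190) [0.5651 0.3465 0.0112] [154 155 151]
(380, 170) [ 0.6285 -0.2931  0.0565] [236 237 235]
(430, 230) [ 0.4767 -0.434   0.0286] [232 233 231]
(450, 190) [ 0.5796 -0.47    0.0688] [234 235 234]
(370, 215) [ 0.5123 -0.2742  0.0321] [213 216 212]
(235, 243) [0.43   0.0802 0.0137] [151 151 146]
```

View pics/c1.png

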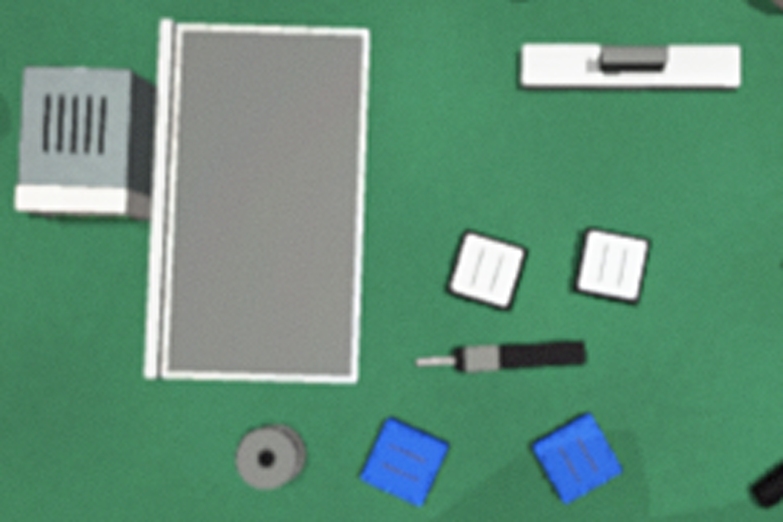

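View pics/c2.png

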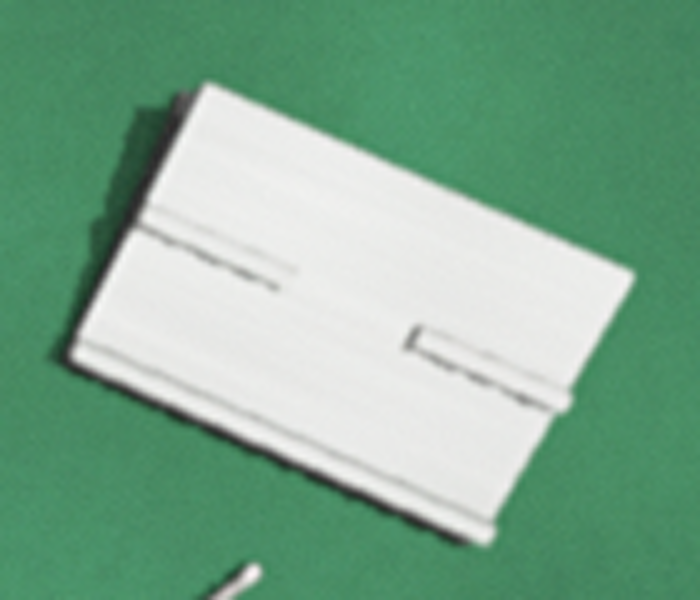

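```bash
python3 - <<'E'
from h import *
d=pickle.load(open("top0.pkl","rb"));im=d["frame"].astype(int);C=cloud(d)
mn=im.min(2);mx=im.max(2);sat=mx-mn
def box(m,x0,x1,y0,y1):
    k=np.zeros_like(m);k[y0:y1,x0:x1]=m[y0:y1,x0:x1];return k
green=(im[:,:,1]-im[:,:,0]>25)
for n,b,z in [("modA top",(228,270,192,232),.03),("modB top",(272,310,192,232),.03)]:
    print(n,np.round(rect(box(mn>170,*b),d,z),1), np.round(rect(box(~green,*b),d,.03),1))
print("bar",np.round(rect(box(mn>170,250,345,128,156),d,.028),1), np.round(rect(box(~green,250,345,128,156),d,.028),1))
print("stylus dark",np.round(rect(box(~green,220,290,232,255),d,.018),1))
c=box(~green,236,290,232,255);print("handle",np.round(rect(c,d,.022),1))
hz=box((C[:,:,2]>.012),215,290,230,256);print("handle range",np.round(rect(hz,d,.022),1))
print("spool",np.round(rect(box(C[:,:,2]>.035,155,190,260,295),d,.044),1))
# reader: field outer incl rail
fld=box(~green&(C[:,:,2]<.008),140,215,120,260)
print("field",np.round(rect(fld,d,0),1))
g=box((sat<20)&(mn<165)&(mn>100)&(C[:,:,2]<.008),145,205,130,250)
print("grey",np.round(rect(g,d,0),1))
b=box(C[:,:,2]>.07,80,140,130,210); print("box top",np.round(rect(b,d,.085),1))
r=box(C[:,:,2]>.009,128,160,120,260)
P=C[(C[:,:,2]>.01)&(C[:,:,2]<.022)]; P=P[(P[:,1]>.31)&(P[:,1]<.37)&(P[:,0]>.35)&(P[:,0]<.8)]
print("rail",P.min(0),P.max(0),len(P))
# rest
m=box(~green&(C[:,:,2]>.015),345,475,145,260)
c,_=cv2.findContours(m.astype(np.uint8),cv2.RETR_EXTERNAL,cv2.CHAIN_APPROX_NONE);c=max(c,key=cv2.contourArea)
ap=cv2.boxPoints(cv2.minAreaRect(c));print("rest px",ap.round(1))
Q=C[m&(mn>200)]
A=np.c_[Q[:,:2],np.ones(len(Q))];co=np.linalg.lstsq(A,Q[:,2],rcond=None)[0]
for _ in range(4):
    e=Q[:,2]-A@co;k=abs(e)<.003;co=np.linalg.lstsq(A[k],Q[k,2],rcond=None)[0]
print("deck plane",co,np.arctan(np.hypot(*co[:2])),np.degrees(np.arctan2(co[1],co[0])),k.sum())
E
```

```text
modA top [510.8  48.3  53.2  53.5  74.7] [510.3  48.8  60.6  59.8  74.8]
modB top [518.3 -65.4  53.3  53.3  80.1] [517.4 -64.4  60.   59.5  80.1]
bar [ 7.019e+02 -7.820e+01  3.730e+01  1.976e+02  3.000e-01] [701.  -77.   40.3 200.    1.5]
stylus dark [431.6  34.9  21.9 153.9   3.7]
handle [432.8  17.6  21.8 119.1   3.7]
handle range [434.3  16.3  22.1 117.5   4.8]
spool [339.5 237.6  51.2  51.6   1.3]
field [571.1 254.3 334.2 180.    1.5]
grey [571.1 250.7 317.7 160.6   1.4]
box top [613.3 404.1 125.1  98.    0.7]
rail [0.407504   0.34559844 0.01001566] [0.73485249 0.3620821  0.02197898] 617
rest px [[353.3 210.5]
 [378.6 154.4]
 [466.5 193.9]
 [441.2 250.1]]
deck plane [0.13381144 0.09003879 0.00719721] 0.15990682629324077 33.93574599597342 771
```

```bash
python3 - <<'E'
from h import *
d=pickle.load(open("top0.pkl","rb"));s=pickle.load(open("side0.pkl","rb"))
a=cv2.resize(d["frame"][130:260,80:215,::-1],None,fx=4.5,fy=4.5,interpolation=cv2.INTER_CUBIC)
cv2.imwrite("pics/boxtop.png",a)
a=cv2.resize(s["frame"][245:335,80:180,::-1],None,fx=6,fy=6,interpolation=cv2.INTER_CUBIC);cv2.imwrite("pics/boxside.png",a)
C=cloud(d)
# deck: sample in polygon
m=np.zeros(C.shape[:2],np.uint8);cv2.fillPoly(m,[np.array([[360,206],[381,160],[460,195],[440,240]])],1)
Q=C[m>0];Q=Q[Q[:,2]>.01]
A=np.c_[Q[:,:2],np.ones(len(Q))];k=np.ones(len(Q),bool)
for _ in range(8):
    co=np.linalg.lstsq(A[k],Q[k,2],rcond=None)[0];e=Q[:,2]-A@co;k=abs(e)<max(.004,1.5*np.std(e[k]))
print(co,np.arctan(np.hypot(*co[:2])),np.degrees(np.arctan2(co[1],co[0])),k.sum(),len(Q))
C2=cloud(s)
E
```

```text
[ 0.33469097 -0.14094224 -0.19208509] 0.3483472649262379 -22.836522895869294 3807 4449
```

View pics/boxtop.png

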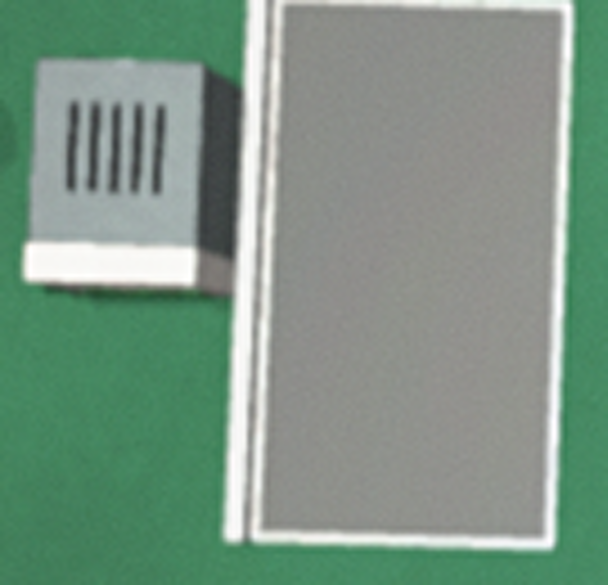

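View pics/boxside.png

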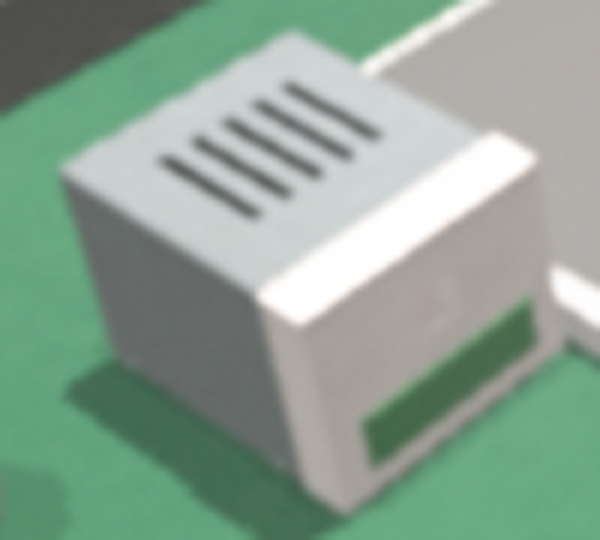

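```bash
python3 - <<'E'
from h import *
d=pickle.load(open("top0.pkl","rb"));s=pickle.load(open("side0.pkl","rb"))
im=d["frame"].astype(int)
def sub(p): return (p[0]+.5)/4.5-.5+80,(p[1]+.5)/4.5-.5+130
for n,p,z in [("TR",(572,5),0),("BR",(553,548),0),("BL",(252,543),0),("railBL",(227,541),.018),("box frontL",(23,284),.085),("box frontR",(197,284),.085),("box backL",(38,60),.085),("box backR",(204,62),.085)]:
    print(n,(px2w(d,*sub(p),z)[0]*1000).round(1))
mn=im.min(2);g=im[:,:,1]-im[:,:,0]
# right edge: subpixel green transition per row
pts=[]
for v in range(140,245):
    row=g[v,190:225];i=np.where(row>22)[0][0]; a,b=row[i-1],row[i];pts.append((190+i-1+(22-a)/(b-a),v))
P=px2w(d,*np.array(pts).T,0);f=np.polyfit(P[:,0]-.571,P[:,1],1);print("right edge y at mid, yaw deg",f[1],np.degrees(np.arctan(f[0])))
pts=[]
for u in range(145,200):
    col=g[235:265,u];i=np.where(col>22)[0][0];a,b=col[i-1],col[i];pts.append((u,235+i-1+(22-a)/(b-a)))
P=px2w(d,*np.array(pts).T,0);f=np.polyfit(P[:,1]-.2545,P[:,0],1);print("near edge x",f[1],np.degrees(np.arctan(-f[0])))
pts=[]
for u in range(145,200):
    col=g[115:150,u];i=np.where(col<22)[0][0];a,b=col[i-1],col[i];pts.append((u,115+i-1+(22-a)/(b-a)))
P=px2w(d,*np.array(pts).T,0);f=np.polyfit(P[:,1]-.2545,P[:,0],1);print("far edge x",f[1],np.degrees(np.arctan(-f[0])))
# side view box corners
def ss(p): return (p[0]+.5)/6-.5+80,(p[1]+.5)/6-.5+245
for n,p,z in [("frontL top",(297,327),.085),("frontR top",(537,157),.085),("frontL bot",(347,515),0),("backL top",(62,172),.085),("button",(440,300),.055)]:
    print("side",n,(px2w(s,*ss(p),z)[0]*1000).round(1))
E
```

```text
TR [733.  166.9   0. ]
BR [405.1 167.8   0. ]
BL [403.9 347.    0. ]
railBL [405.5 356.3  18. ]
box frontL [548.2 454.5  85. ]
box frontR [550.6 358.   85. ]
box backL [674.2 452.1  85. ]
box backR [675.5 359.4  85. ]
right edge y at mid, yaw deg 0.1671997623094341 -0.17788046235493796
near edge x 0.40520511634727907 -0.07682040842255577
far edge x 0.7361702922401716 -0.36566477300850747
side frontL top [548.8 456.6  85. ]
side frontR top [549.6 360.1  85. ]
side frontL bot [550.5 454.1   0. ]
side backL top [669.9 454.2  85. ]
side button [551.2 405.2  55. ]
```

```bash
python3 - <<'E'
from h import *
from plant import *
d=pickle.load(open("top0.pkl","rb"));s=pickle.load(open("side0.pkl","rb"))
def sub(p): return (p[0]+.5)/5-.5+340,(p[1]+.5)/5-.5+140
n_=0.35
def ray(d,p):
    K=d["intrinsics"];T=d["cam_to_world"]
    return T[:3,3],T[:3,:3]@np.array([(p[0]-K[0,2])/K[0,0],(p[1]-K[1,2])/K[1,1],1])
top=22+148*np.sin(.35)
for n,p,z in [("topL",(207,84),top),("topR",(636,273),top),("lipL",(80,342),33.3),("lipR",(492,522),33.3),("cl L in",(280,288),22+80*np.sin(.35)),("clR in",(410,349),22+80*np.sin(.35)),("outlipL",(70,356),20),("outlipR",(488,546),20)]:
    print(n,(px2w(d,*sub(p),z/1000)[0]*1000).round(1))
a=cv2.resize(s["frame"][140:200,285:385,::-1],None,fx=8,fy=8,interpolation=cv2.INTER_CUBIC);cv2.imwrite("pics/deckside.png",a)
o=get_obs();R=Ro.from_rotvec(o["tool_rot"]).as_matrix();print(R.round(3)); zc=R[:,2];print("jaw yaw",np.degrees(np.arctan2(zc[1],zc[0])),o["joints"][[0,5]])
E
```

```text
topL [ 661.1 -291.1   72.7]
topR [ 569.4 -511.4   72.7]
lipL [ 529.8 -235.7   33.3]
lipR [ 440.4 -453.5   33.3]
cl L in [ 559.4 -336.2   49.4]
clR in [ 529.3 -404.2   49.4]
outlipL [ 523.  -233.1   20. ]
outlipR [ 427.5 -456.6   20. ]
[[-0.     0.902  0.432]
 [ 0.002  0.432 -0.902]
 [-1.     0.    -0.002]]
jaw yaw -64.40271034168592 [-1.32681198 -0.2027774 ]
```

View pics/deckside.png

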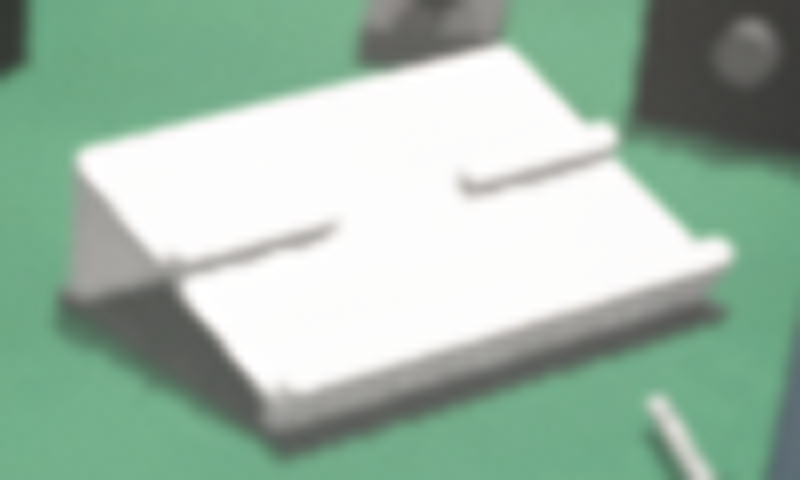

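```bash
cat >> h.py <<'E'
def plan(target,yaw):
    """target mm world, jaw yaw deg"""
    from plant import get_obs
    o=get_obs();R=Ro.from_rotvec(o["tool_rot"]).as_matrix()
    cy=np.degrees(np.arctan2(R[1,2],R[0,2]))
    dy=(yaw-cy+180)%360-180
    D=R.T@(np.array(target)/1000-o["eef_pos"])*1000
    print("t",round(o["time_s"],2),"eef",(o["eef_pos"]*1000).round(1),"yaw",cy.round(2),"F",o["ft_force"].round(1),"open",round(o["opening"]*1000,1),"q1,q6",np.degrees(o["joints"][[0,5]]).round(0))
    print("delta",D.round(1).tolist(),"roll",round(np.radians(-dy),4),"rows pos",round(np.linalg.norm(D)/41.7,1),"rot",round(abs(dy)/7.16,1))
E
python3 -c "
from h import *
plan([433.6,-2.7,120],3.7)"
```

```text
t 0.1 eef [ 237.5 -495.5  217.9] yaw -64.4 F [ 0.4 -0.7  0.5] open 93.1 q1,q6 [-76. -12.]
delta [98.6, 389.7, -359.6] roll -1.1886 rows pos 12.9 rot 9.5
```

Emit:
{"name": "carry_out", "arguments": {"targets": [{"grip":0,"delta_pos":[98.6,389.7,-359.6],"roll":-1.1886},{"grip":0,"delta_pos":[98.6,389.7,-359.6],"roll":-1.1886},{"grip":0,"delta_pos":[98.6,389.7,-359.6],"roll":-1.1886},{"grip":0,"delta_pos":[98.6,389.7,-359.6],"roll":-1.1886},{"grip":0,"delta_pos":[98.6,389.7,-359.6],"roll":-1.1886},{"grip":0,"delta_pos":[98.6,389.7,-359.6],"roll":-1.1886},{"grip":0,"delta_pos":[98.6,389.7,-359.6],"roll":-1.1886},{"grip":0,"delta_pos":[98.6,389.7,-359.6],"roll":-1.1886},{"grip":0,"delta_pos":[98.6,389.7,-359.6],"roll":-1.1886},{"grip":0,"delta_pos":[98.6,389.7,-359.6],"roll":-1.1886},{"grip":0,"delta_pos":[98.6,389.7,-359.6],"roll":-1.1886},{"grip":0,"delta_pos":[98.6,389.7,-359.6],"roll":-1.1886}]}}

```text
time_s: 1.1
eef_pos: [0.4195, -0.0372, 0.1269]
tool_rot: [-0.051, 1.57, 0.051]
ft_force: [1.4, 0.2, -0.8]
opening: 0.0465
```

Emit:
{"name": "carry_out", "arguments": {"targets": [{"grip":-0.05,"delta_pos":[0,0,0],"roll":0},{"grip":-0.05,"delta_pos":[0,0,0],"roll":0}]}}

```text
time_s: 1.27
eef_pos: [0.4191, -0.0368, 0.1266]
tool_rot: [-0.055, 1.572, 0.056]
ft_force: [-1.3, 0.2, 1.1]
opening: 0.0446
```

```bash
python3 - <<'E'
from h import *
from plant import *
plan([433.6,-2.7,6],3.7)
for n in ("side","top"):
    d=get_image(n);cv2.imwrite(f"pics/{n}1.png",d["frame"][:,:,::-1]);pickle.dump(d,open(f"{n}1.pkl","wb"))
E
```

```text
t 1.27 eef [419.1 -36.8 126.6] yaw 4.06 F [-1.3  0.2  1.1] open 44.6 q1,q6 [-20. -24.]
delta [120.6, 32.9, 17.1] roll 0.0062 rows pos 3.0 rot 0.0
```

View pics/top1.png

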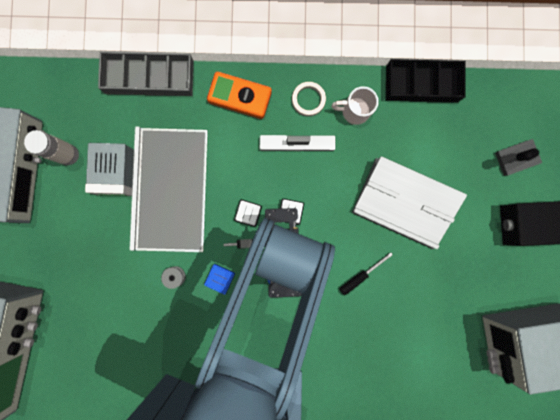

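View pics/side1.png

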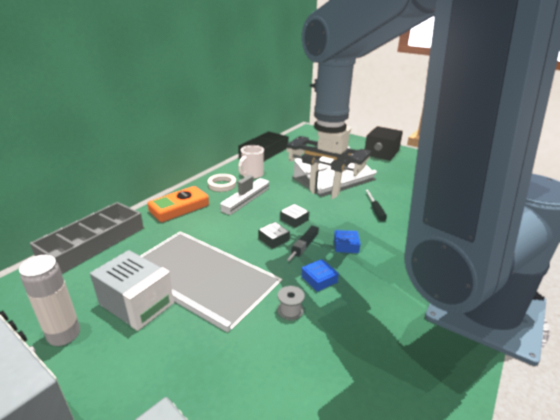

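Emit:
{"name": "carry_out", "arguments": {"targets": [{"grip":-0.05,"delta_pos":[40,32.9,17.1],"roll":0},{"grip":-0.05,"delta_pos":[60,32.9,17.1],"roll":0},{"grip":-0.05,"delta_pos":[60,32.9,17.1],"roll":0},{"grip":-0.05,"delta_pos":[60,32.9,17.1],"roll":0}]}}

```text
time_s: 1.7
eef_pos: [0.433, -0.0066, 0.0666]
tool_rot: [-0.049, 1.574, 0.05]
ft_force: [-0.1, 0.3, 0.2]
opening: 0.0439
```

```bash
python3 - <<'E'
from h import *
from plant import *
plan([433.6,-2.7,6],3.7)
E
```

```text
t 1.7 eef [433.   -6.6  66.6] yaw 3.61 F [-0.1  0.3  0.2] open 43.9 q1,q6 [-16. -19.]
delta [60.6, 3.8, 1.0] roll -0.0016 rows pos 1.5 rot 0.0
```

Emit:
{"name": "carry_out", "arguments": {"targets": [{"grip":-0.05,"delta_pos":[25,3.8,1],"roll":0},{"grip":-0.05,"delta_pos":[45,3.8,1],"roll":0},{"grip":-0.05,"delta_pos":[55,3.8,1],"roll":0},{"grip":-0.05,"delta_pos":[60,3.8,1],"roll":0},{"grip":-0.05,"delta_pos":[60,3.8,1],"roll":0},{"grip":-1,"delta_pos":[60,3.8,1],"roll":0},{"grip":-1,"delta_pos":[60,3.8,1],"roll":0},{"grip":-1,"delta_pos":[60,3.8,1],"roll":0},{"grip":-1,"delta_pos":[60,3.8,1],"roll":0},{"grip":-1,"delta_pos":[60,3.8,1],"roll":0},{"grip":-1,"delta_pos":[60,3.8,1],"roll":0}], "squeeze": 40}}

```text
time_s: 2.62
eef_pos: [0.4357, -0.0017, 0.008]
tool_rot: [-0.052, 1.569, 0.051]
ft_force: [-1.9, -1.1, 7.7]
opening: 0.0215
```

```bash
python3 - <<'E'
from h import *
from plant import *
plan([410,200,150],-90)
E
```

```text
t 2.62 eef [435.7  -1.7   8. ] yaw 3.73 F [-1.9 -1.1  7.7] open 21.5 q1,q6 [-15. -19.]
delta [-142.1, 202.9, -12.4] roll 1.6359 rows pos 5.9 rot 13.1
```

Emit:
{"name": "carry_out", "arguments": {"targets": [{"grip":-1,"delta_pos":[-20,0,0],"roll":0},{"grip":-1,"delta_pos":[-60,0,0],"roll":0},{"grip":-1,"delta_pos":[-100,0,0],"roll":0},{"grip":-1,"delta_pos":[-130,30,-2],"roll":0.12},{"grip":-1,"delta_pos":[-140,60,-5],"roll":0.24},{"grip":-1,"delta_pos":[-140,90,-8],"roll":0.36},{"grip":-1,"delta_pos":[-140,120,-10],"roll":0.48},{"grip":-1,"delta_pos":[-140,150,-12],"roll":0.6},{"grip":-1,"delta_pos":[-140,180,-12],"roll":0.72},{"grip":-1,"delta_pos":[-140,203,-12],"roll":0.84},{"grip":-1,"delta_pos":[-140,203,-12],"roll":0.96},{"grip":-1,"delta_pos":[-140,203,-12],"roll":1.08}]}}

```text
time_s: 3.62
eef_pos: [0.4093, 0.202, 0.1472]
tool_rot: [0.78, 1.427, -0.78]
ft_force: [-0.3, 0.1, -1.3]
opening: 0.0212
```

```bash
python3 - <<'E'
from h import *
from plant import *
plan([405,380,100],-90)
E
```

```text
t 3.62 eef [409.3 202.  147.2] yaw -57.35 F [-0.3  0.1 -1.3] open 21.2 q1,q6 [12. 70.]
delta [47.2, 92.4, -152.2] roll 0.5698 rows pos 4.4 rot 4.6
```

Emit:
{"name": "carry_out", "arguments": {"targets": [{"grip":-1,"delta_pos":[10,20,-34],"roll":0.12},{"grip":-1,"delta_pos":[20,40,-66],"roll":0.24},{"grip":-1,"delta_pos":[30,60,-98],"roll":0.36},{"grip":-1,"delta_pos":[40,80,-130],"roll":0.48},{"grip":-1,"delta_pos":[47,100,-163],"roll":0.57},{"grip":-1,"delta_pos":[47,106.7,-174.5],"roll":0.57},{"grip":-1,"delta_pos":[47,106.7,-174.5],"roll":0.57},{"grip":-1,"delta_pos":[47,106.7,-174.5],"roll":0.57}]}}

```text
time_s: 4.28
eef_pos: [0.4043, 0.4055, 0.0996]
tool_rot: [1.204, 1.212, -1.206]
ft_force: [-0.6, 0.2, -0.6]
opening: 0.0216
```

```bash
python3 - <<'E'
from h import *
from plant import *
plan([411,406.5,52],-90)
for n in ("side","top"):
    d=get_image(n);cv2.imwrite(f"pics/{n}2.png",d["frame"][:,:,::-1]);pickle.dump(d,open(f"{n}2.pkl","wb"))
    a=d["frame"][220:400,40:260] if n=="side" else d["frame"][140:290,60:240]
    cv2.imwrite(f"pics/{n}2c.png",cv2.resize(a[:,:,::-1],None,fx=3.3,fy=3.3,interpolation=cv2.INTER_CUBIC))
E
```

```text
t 4.28 eef [404.3 405.5  99.6] yaw -89.68 F [-0.6  0.2 -0.6] open 21.6 q1,q6 [ 34. 124.]
delta [47.6, 6.7, -1.0] roll 0.0056 rows pos 1.2 rot 0.0
```

View pics/top2c.png

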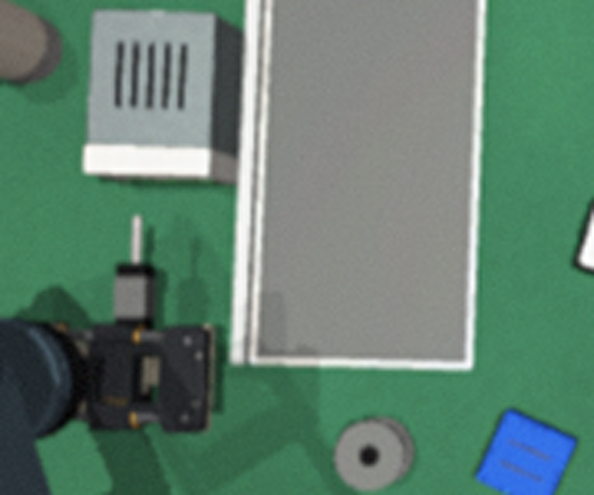

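View pics/side2c.png

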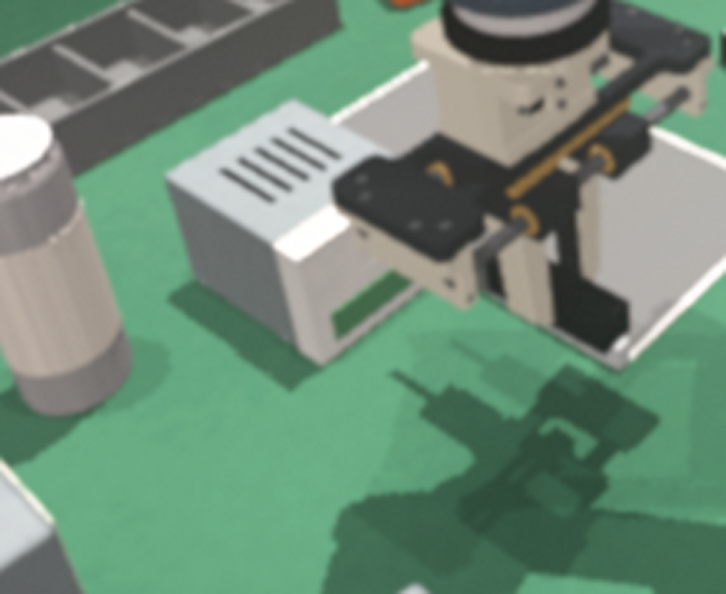

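```bash
python3 - <<'E'
from h import *
d=pickle.load(open("top2.pkl","rb"))
for p in [(136,214),(136,262),(116,266),(154,268),(115,322),(153,325)]: print(p,(px2w(d,(p[0]+.5)/3.3-.5+60,(p[1]+.5)/3.3-.5+140,.1026)[0]*1000).round(1))
E
```

```text
(136, 214) [518.7 406.2 102.6]
(136, 262) [482.9 404.6 102.6]
(116, 266) [479.5 419.3 102.6]
(154, 268) [478.7 391.  102.6]
(115, 322) [438.  418.1 102.6]
(153, 325) [436.4 389.9 102.6]
```

Emit:
{"name": "carry_out", "arguments": {"targets": [{"grip":-1,"delta_pos":[25,3,-0.5],"roll":0.005},{"grip":-1,"delta_pos":[40,6.5,-0.5],"roll":0.005},{"grip":-1,"delta_pos":[48,6.5,-0.5],"roll":0.005},{"grip":-1,"delta_pos":[48,6.5,-0.5],"roll":0.005},{"grip":-1,"delta_pos":[48,6.5,-0.5],"roll":0.005}]}}

```text
time_s: 4.8
eef_pos: [0.4118, 0.4044, 0.0525]
tool_rot: [1.211, 1.207, -1.213]
ft_force: [-0.7, 0.5, -0.8]
opening: 0.0216
```

```bash
python3 - <<'E'
from h import *
from plant import *
plan([436,406.2,52],-90)
for n in ("side","top"):
    d=get_image(n);pickle.dump(d,open(f"{n}3.pkl","wb"))
    a=d["frame"][230:350,60:240] if n=="side" else d["frame"][160:250,70:170]
    f=4 if n=="side" else 6
    cv2.imwrite(f"pics/{n}3c.png",cv2.resize(a[:,:,::-1],None,fx=f,fy=f,interpolation=cv2.INTER_CUBIC))
E
```

```text
t 4.8 eef [411.8 404.4  52.5] yaw -90.22 F [-0.7  0.5 -0.8] open 21.6 q1,q6 [ 33. 124.]
delta [0.5, 24.1, -1.9] roll -0.0038 rows pos 0.6 rot 0.0
```

View pics/top3c.png

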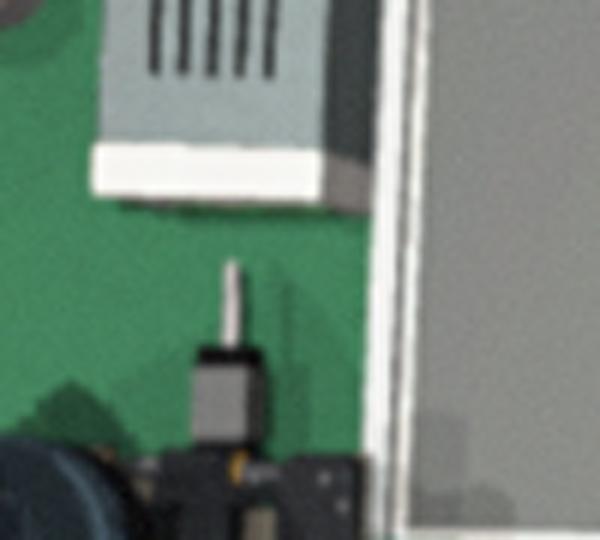

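View pics/side3c.png

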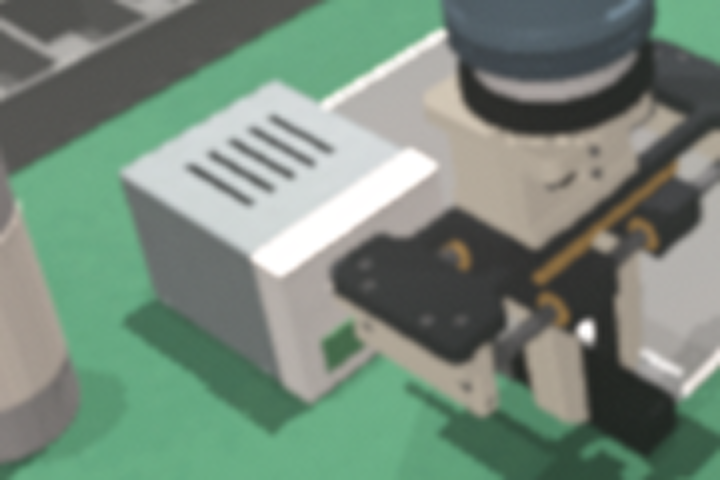

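```bash
python3 - <<'E'
from h import *
d=pickle.load(open("top3.pkl","rb"))
for p,z in [((232,262),.0555),((232,345),.0555),((93,196),.085),((323,199),.085),((195,440),.0665),((258,442),.0665),((197,368),.0665),((258,368),.0665)]: print(p,(px2w(d,(p[0]+.5)/6-.5+70,(p[1]+.5)/6-.5+160,z)[0]*1000).round(1))
E
```

```text
(232, 262) [525.1 405.4  55.5]
(232, 345) [489.5 403.9  55.5]
(93, 196) [549.4 453.7  85. ]
(323, 199) [550.5 357.9  85. ]
(195, 440) [448.7 413.7  66.5]
(258, 442) [448.5 387.1  66.5]
(197, 368) [479.1 414.2  66.5]
(258, 368) [479.7 388.5  66.5]
```

Emit:
{"name": "carry_out", "arguments": {"targets": [{"grip":-1,"delta_pos":[0.5,8,-1],"roll":0},{"grip":-1,"delta_pos":[0.5,16,-1],"roll":0},{"grip":-1,"delta_pos":[0.5,22,-1],"roll":0},{"grip":-1,"delta_pos":[0.5,26,-1],"roll":0},{"grip":-1,"delta_pos":[0.5,29,-1],"roll":0},{"grip":-1,"delta_pos":[0.5,31,-1],"roll":0}]}}

```text
time_s: 5.4
eef_pos: [0.4433, 0.4062, 0.0517]
tool_rot: [1.211, 1.208, -1.211]
ft_force: [-0.4, 0.2, -1.3]
opening: 0.0218
```

Emit:
{"name": "carry_out", "arguments": {"targets": [{"grip":-1,"delta_pos":[0,2,0],"roll":0},{"grip":-1,"delta_pos":[0,4,0],"roll":0},{"grip":-1,"delta_pos":[0,6,0],"roll":0},{"grip":-1,"delta_pos":[0,8,0],"roll":0},{"grip":-1,"delta_pos":[0,8,0],"roll":0}]}}

```text
time_s: 5.82
eef_pos: [0.4501, 0.4061, 0.0515]
tool_rot: [1.21, 1.209, -1.213]
ft_force: [-3.2, -0.2, -0.6]
opening: 0.0219
```

Emit:
{"name": "carry_out", "arguments": {"targets": [{"grip":-1,"delta_pos":[0,1.5,0],"roll":0},{"grip":-1,"delta_pos":[0,3,0],"roll":0},{"grip":-1,"delta_pos":[0,3,0],"roll":0}]}}

```text
time_s: 6.07
eef_pos: [0.4529, 0.4061, 0.0515]
tool_rot: [1.21, 1.209, -1.213]
ft_force: [-4.9, -0.1, 0.7]
opening: 0.0216
```

Emit:
{"name": "carry_out", "arguments": {"targets": [{"grip":-1,"delta_pos":[0,2,0],"roll":0},{"grip":-1,"delta_pos":[0,2.5,0],"roll":0},{"grip":-1,"delta_pos":[0,2.5,0],"roll":0},{"grip":-1,"delta_pos":[0,2.5,0],"roll":0}]}}

```text
time_s: 6.4
eef_pos: [0.4533, 0.4059, 0.051]
tool_rot: [1.207, 1.211, -1.216]
ft_force: [-9.7, 1.0, 2.3]
opening: 0.0216
```

Emit:
{"name": "carry_out", "arguments": {"targets": [{"grip":-1,"delta_pos":[0,-4,0],"roll":0},{"grip":-1,"delta_pos":[0,-12,0],"roll":0},{"grip":-1,"delta_pos":[0,-25,0],"roll":0},{"grip":-1,"delta_pos":[0,-40,0],"roll":0},{"grip":-1,"delta_pos":[0,-55,0],"roll":0},{"grip":-1,"delta_pos":[12,-55,0],"roll":0},{"grip":-1,"delta_pos":[25,-55,0],"roll":0},{"grip":-1,"delta_pos":[35,-55,0],"roll":0},{"grip":-1,"delta_pos":[40,-55,0],"roll":0},{"grip":-1,"delta_pos":[42,-55,0],"roll":0},{"grip":-1,"delta_pos":[42,-55,0],"roll":0}]}}

```text
time_s: 7.32
eef_pos: [0.4015, 0.4062, 0.0094]
tool_rot: [1.211, 1.208, -1.212]
ft_force: [0.2, -0.0, -1.0]
opening: 0.0216
```

```bash
python3 - <<'E'
from h import *
plan([400,406,8],-90)
E
```

```text
t 7.32 eef [401.5 406.2   9.4] yaw -90.17 F [ 0.2 -0.  -1. ] open 21.6 q1,q6 [ 34. 124.]
delta [1.4, -1.5, 0.2] roll -0.003 rows pos 0.0 rot 0.0
```

Lower 1.5 mm, open, and rise.

Emit:
{"name": "carry_out", "arguments": {"targets": [{"grip":-1,"delta_pos":[1.5,0,0],"roll":0},{"grip":-1,"delta_pos":[1.5,0,0],"roll":0},{"grip":-0.3,"delta_pos":[1.5,0,0],"roll":0},{"grip":-0.2,"delta_pos":[1.5,0,0],"roll":0},{"grip":-0.1,"delta_pos":[1.5,0,0],"roll":0},{"grip":0,"delta_pos":[1.5,0,0],"roll":0},{"grip":0,"delta_pos":[-20,0,0],"roll":0},{"grip":0,"delta_pos":[-60,0,0],"roll":0},{"grip":0,"delta_pos":[-100,0,0],"roll":0},{"grip":0,"delta_pos":[-130,0,0],"roll":0},{"grip":0,"delta_pos":[-150,0,0],"roll":0}]}}

```text
time_s: 8.23
eef_pos: [0.4024, 0.4072, 0.1638]
tool_rot: [1.215, 1.207, -1.206]
ft_force: [0.3, 0.9, 0.0]
opening: 0.0466
```

```bash
python3 - <<'E'
from h import *
from plant import *
for n in ("top","side"):
    d=get_image(n);cv2.imwrite(f"pics/{n}4.png",d["frame"][:,:,::-1]);pickle.dump(d,open(f"{n}4.pkl","wb"))
plan([640,100,180],0.6)
E
```

```text
t 8.33 eef [403.5 408.  164.5] yaw -90.14 F [-0.1 -0.4  0. ] open 46.6 q1,q6 [ 34. 124.]
delta [-15.3, 237.4, 307.3] roll -1.5838 rows pos 9.3 rot 12.7
```

View pics/top4.png

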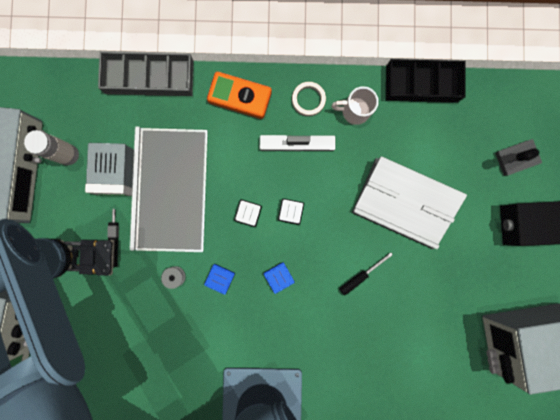

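View pics/side4.png

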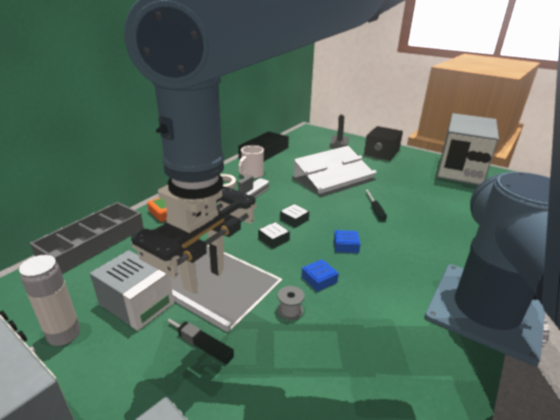

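Emit:
{"name": "carry_out", "arguments": {"targets": [{"grip":0,"delta_pos":[-15,25,33],"roll":-0.12},{"grip":0,"delta_pos":[-15,50,66],"roll":-0.24},{"grip":0,"delta_pos":[-15,75,99],"roll":-0.36},{"grip":0,"delta_pos":[-15,100,132],"roll":-0.48},{"grip":0,"delta_pos":[-15,125,165],"roll":-0.6},{"grip":0,"delta_pos":[-15,150,198],"roll":-0.72},{"grip":0,"delta_pos":[-15,175,231],"roll":-0.84},{"grip":0,"delta_pos":[-15,200,264],"roll":-0.96},{"grip":0,"delta_pos":[-15,220,297],"roll":-1.08},{"grip":0,"delta_pos":[-15,235,307],"roll":-1.2},{"grip":0,"delta_pos":[-15,237,307],"roll":-1.32},{"grip":0,"delta_pos":[-15,237,307],"roll":-1.44}]}}

```text
time_s: 9.33
eef_pos: [0.6382, 0.0962, 0.1725]
tool_rot: [0.103, 1.571, -0.103]
ft_force: [-0.2, 0.0, -0.3]
opening: 0.0466
```

```bash
python3 - <<'E'
from h import *
d=pickle.load(open("top4.pkl","rb"));im=d["frame"].astype(int);mn=im.min(2)
k=np.zeros_like(mn);k[128:156,250:345]=(mn>170)[128:156,250:345];print(rect(k,d,.028))
s=pickle.load(open("side4.pkl","rb"))
print(px2w(d,114,209,.011)*1000,px2w(s,171.5,320.5,.011)*1000)
plan([701.5,-77.5,100],0.6)
E
```

```text
(702.7171630859375, -78.16291809082031, 35.928253173828125, 197.44898986816406, 0.6249727010726929)
[[512.7535374 405.7458531  11.       ]] [[506.88283556 405.46551289  11.        ]]
t 9.33 eef [638.2  96.2 172.5] yaw -7.5 F [-0.2  0.  -0.3] open 46.6 q1,q6 [-1.  6.]
delta [72.4, -163.9, 85.6] roll -0.1414 rows pos 4.8 rot 1.1
```

Emit:
{"name": "carry_out", "arguments": {"targets": [{"grip":0,"delta_pos":[10,-33,17],"roll":-0.1},{"grip":0,"delta_pos":[30,-66,35],"roll":-0.141},{"grip":0,"delta_pos":[45,-100,53],"roll":-0.141},{"grip":0,"delta_pos":[60,-135,71],"roll":-0.141},{"grip":0,"delta_pos":[72,-164,86],"roll":-0.141},{"grip":0,"delta_pos":[72,-164,86],"roll":-0.141},{"grip":0,"delta_pos":[72,-164,86],"roll":-0.141}]}}

```text
time_s: 9.92
eef_pos: [0.6995, -0.0773, 0.0994]
tool_rot: [-0.002, 1.575, 0.004]
ft_force: [-0.9, -0.0, -0.6]
opening: 0.0464
```

```bash
python3 - <<'E'
from h import *
plan([702,-78,40],0.6)
E
```

```text
t 9.92 eef [699.5 -77.3  99.4] yaw 0.22 F [-0.9 -0.  -0.6] open 46.4 q1,q6 [-15. -16.]
delta [59.4, -0.8, 2.7] roll -0.0066 rows pos 1.4 rot 0.1
```

Emit:
{"name": "carry_out", "arguments": {"targets": [{"grip":0,"delta_pos":[20,-0.8,2.7],"roll":0},{"grip":0,"delta_pos":[40,-0.8,2.7],"roll":0},{"grip":0,"delta_pos":[54,-0.8,2.7],"roll":0},{"grip":0,"delta_pos":[59.5,-0.8,2.7],"roll":0},{"grip":0,"delta_pos":[59.5,-0.8,2.7],"roll":0},{"grip":-1,"delta_pos":[59.5,-0.8,2.7],"roll":0},{"grip":-1,"delta_pos":[59.5,-0.8,2.7],"roll":0},{"grip":-1,"delta_pos":[59.5,-0.8,2.7],"roll":0},{"grip":-1,"delta_pos":[59.5,-0.8,2.7],"roll":0},{"grip":-1,"delta_pos":[59.5,-0.8,2.7],"roll":0},{"grip":-1,"delta_pos":[59.5,-0.8,2.7],"roll":0},{"grip":-1,"delta_pos":[59.5,-0.8,2.7],"roll":0}], "squeeze": 50}}

```text
time_s: 10.92
eef_pos: [0.7039, -0.0762, 0.0441]
tool_rot: [-0.006, 1.57, 0.006]
ft_force: [-1.0, 0.5, 3.6]
opening: 0.016
```

Emit:
{"name": "carry_out", "arguments": {"targets": [{"grip":-1,"delta_pos":[-3,0,0],"roll":0},{"grip":-1,"delta_pos":[-8,0,0],"roll":0},{"grip":-1,"delta_pos":[-12,-4,-10],"roll":0},{"grip":-1,"delta_pos":[-12,-8,-20],"roll":0.1},{"grip":-1,"delta_pos":[-12,-12,-30],"roll":0.2},{"grip":-1,"delta_pos":[-12,-16,-40],"roll":0.3},{"grip":-1,"delta_pos":[-12,-20,-46],"roll":0.4},{"grip":-1,"delta_pos":[-12,-25,-50],"roll":0.5},{"grip":-1,"delta_pos":[-12,-30,-50],"roll":0.6},{"grip":-1,"delta_pos":[-12,-35,-50],"roll":0.7},{"grip":-1,"delta_pos":[-12,-40,-50],"roll":0.8},{"grip":-1,"delta_pos":[-12,-45,-50],"roll":0.9}]}}

```text
time_s: 11.92
eef_pos: [0.6535, -0.1216, 0.055]
tool_rot: [0.701, 1.456, -0.701]
ft_force: [0.4, -0.3, -2.8]
opening: 0.0157
```

```bash
python3 - <<'E'
from h import *
plan([640,-155,54],-90)
E
```

```text
t 11.92 eef [ 653.5 -121.6   55. ] yaw -51.43 F [ 0.4 -0.3 -2.8] open 15.7 q1,q6 [-20.  31.]
delta [1.0, -31.3, 17.7] roll 0.6732 rows pos 0.9 rot 5.4
```

Emit:
{"name": "carry_out", "arguments": {"targets": [{"grip":-1,"delta_pos":[0,-10,5],"roll":0.1},{"grip":-1,"delta_pos":[0,-20,12],"roll":0.2},{"grip":-1,"delta_pos":[0,-31,18],"roll":0.3},{"grip":-1,"delta_pos":[0,-31,18],"roll":0.4},{"grip":-1,"delta_pos":[0,-31,18],"roll":0.5},{"grip":-1,"delta_pos":[0,-31,18],"roll":0.6},{"grip":-1,"delta_pos":[0,-31,18],"roll":0.673},{"grip":-1,"delta_pos":[0,-31,18],"roll":0.673},{"grip":-1,"delta_pos":[0,-31,18],"roll":0.673}]}}

```text
time_s: 12.67
eef_pos: [0.6408, -0.1549, 0.055]
tool_rot: [1.204, 1.213, -1.204]
ft_force: [-0.2, -0.7, -2.5]
opening: 0.016
```

```bash
python3 - <<'E'
from h import *
from plant import *
plan([514,-155,46],-90)
d=get_image("top");cv2.imwrite("pics/top5.png",d["frame"][:,:,::-1]);pickle.dump(d,open("top5.pkl","wb"))
E
```

```text
t 12.67 eef [ 640.8 -154.9   55. ] yaw -89.57 F [-0.2 -0.7 -2.5] open 16.0 q1,q6 [-23.  66.]
delta [9.1, -126.8, -0.8] roll 0.0075 rows pos 3.0 rot 0.1
```

View pics/top5.png

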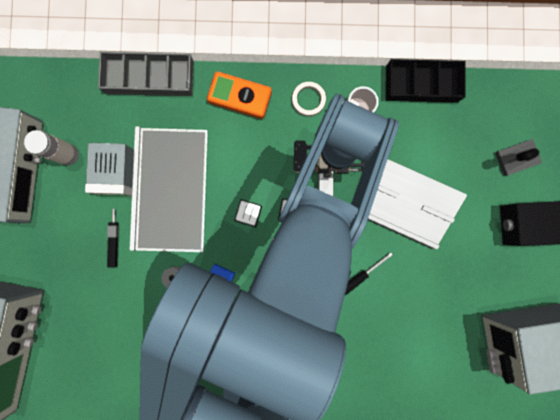

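Emit:
{"name": "carry_out", "arguments": {"targets": [{"grip":-1,"delta_pos":[0,-25,0],"roll":0.007},{"grip":-1,"delta_pos":[0,-50,0],"roll":0.007},{"grip":-1,"delta_pos":[0,-75,0],"roll":0.007},{"grip":-1,"delta_pos":[3,-100,0],"roll":0.007},{"grip":-1,"delta_pos":[6,-120,0],"roll":0.007},{"grip":-1,"delta_pos":[8,-127,0],"roll":0.007},{"grip":-1,"delta_pos":[9,-127,0],"roll":0.007},{"grip":-1,"delta_pos":[9,-127,0],"roll":0.007}]}}

```text
time_s: 13.38
eef_pos: [0.5148, -0.1559, 0.0465]
tool_rot: [1.21, 1.207, -1.209]
ft_force: [0.5, -1.4, -2.9]
opening: 0.0155
```

```bash
python3 - <<'E'
from h import *
from plant import *
plan([514,-120,46],-90)
for n in ("top","side"):
    d=get_image(n);cv2.imwrite(f"pics/{n}6.png",d["frame"][:,:,::-1]);pickle.dump(d,open(f"{n}6.pkl","wb"))
E
```

```text
t 13.38 eef [ 514.8 -155.9   46.5] yaw -90.08 F [ 0.5 -1.4 -2.9] open 15.5 q1,q6 [-29.  61.]
delta [0.5, -0.9, -35.9] roll -0.0014 rows pos 0.9 rot 0.0
```

View pics/top6.png

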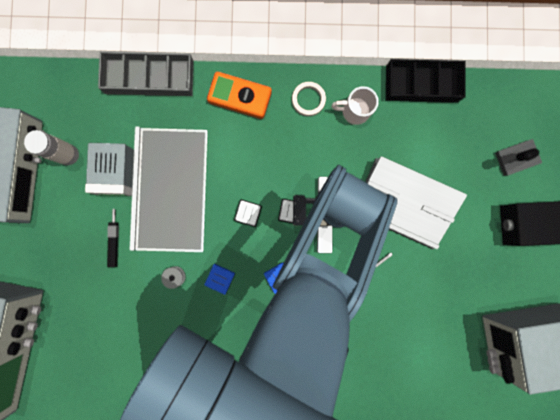

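View pics/side6.png

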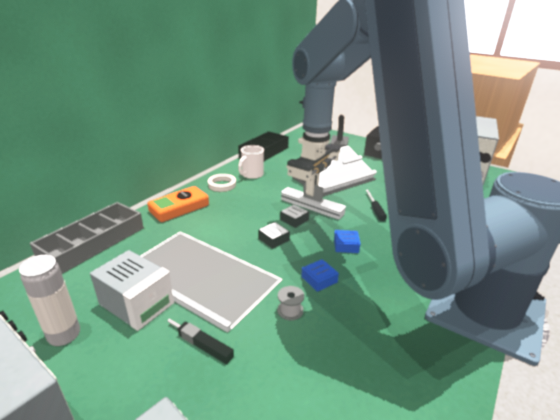

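Emit:
{"name": "carry_out", "arguments": {"targets": [{"grip":-1,"delta_pos":[0,0,-10],"roll":0},{"grip":-1,"delta_pos":[0,0,-20],"roll":0},{"grip":-1,"delta_pos":[0,0,-30],"roll":0},{"grip":-1,"delta_pos":[0,0,-37],"roll":0},{"grip":-1,"delta_pos":[0,0,-43],"roll":0},{"grip":-1,"delta_pos":[0,0,-49],"roll":0},{"grip":-1,"delta_pos":[0,0,-55],"roll":0},{"grip":-1,"delta_pos":[0,0,-61],"roll":0},{"grip":-1,"delta_pos":[0,0,-67],"roll":0},{"grip":-1,"delta_pos":[0,0,-73],"roll":0},{"grip":-1,"delta_pos":[0,0,-79],"roll":0},{"grip":-1,"delta_pos":[0,0,-85],"roll":0}]}}

```text
time_s: 14.48
eef_pos: [0.5142, -0.0702, 0.0463]
tool_rot: [1.211, 1.208, -1.211]
ft_force: [1.0, -1.1, -2.4]
opening: 0.0155
```

Emit:
{"name": "carry_out", "arguments": {"targets": [{"grip":-1,"delta_pos":[0,0,-6],"roll":0},{"grip":-1,"delta_pos":[0,0,-12],"roll":0},{"grip":-1,"delta_pos":[0,0,-18],"roll":0},{"grip":-1,"delta_pos":[0,0,-24],"roll":0},{"grip":-1,"delta_pos":[0,0,-30],"roll":0},{"grip":-1,"delta_pos":[0,0,-36],"roll":0},{"grip":-1,"delta_pos":[0,0,-42],"roll":0},{"grip":-1,"delta_pos":[0,0,-48],"roll":0}]}}

```text
time_s: 15.15
eef_pos: [0.5142, -0.0221, 0.0463]
tool_rot: [1.21, 1.208, -1.211]
ft_force: [0.7, -2.1, -2.9]
opening: 0.0158
```

```bash
python3 - <<'E'
from h import *
from plant import *
plan([514,150,46],-90)
for n in ("top","side"):
    d=get_image(n);cv2.imwrite(f"pics/{n}7.png",d["frame"][:,:,::-1]);pickle.dump(d,open(f"{n}7.pkl","wb"))
E
```

```text
t 15.15 eef [514.2 -22.1  46.3] yaw -90.09 F [ 0.7 -2.1 -2.9] open 15.8 q1,q6 [-15.  75.]
delta [0.2, -0.5, -172.1] roll -0.0017 rows pos 4.1 rot 0.0
```

View pics/top7.png

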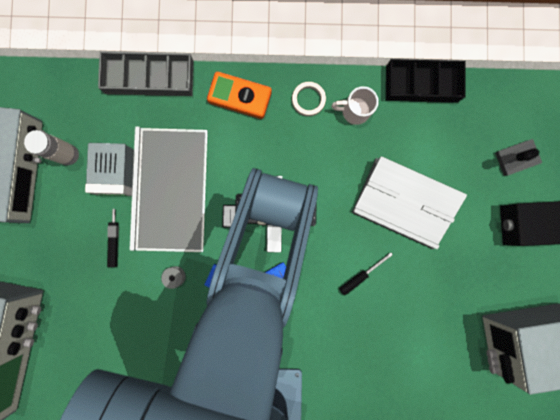

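View pics/side7.png

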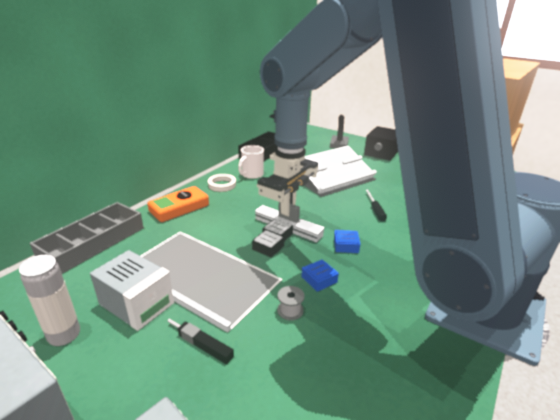

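Emit:
{"name": "carry_out", "arguments": {"targets": [{"grip":-1,"delta_pos":[0,0,-6],"roll":0},{"grip":-1,"delta_pos":[0,0,-14],"roll":0},{"grip":-1,"delta_pos":[0,0,-22],"roll":0},{"grip":-1,"delta_pos":[0,0,-30],"roll":0},{"grip":-1,"delta_pos":[0,0,-38],"roll":0},{"grip":-1,"delta_pos":[0,0,-46],"roll":0},{"grip":-1,"delta_pos":[0,0,-54],"roll":0},{"grip":-1,"delta_pos":[0,0,-62],"roll":0},{"grip":-1,"delta_pos":[0,0,-70],"roll":0},{"grip":-1,"delta_pos":[0,0,-78],"roll":0},{"grip":-1,"delta_pos":[0,0,-86],"roll":0},{"grip":-1,"delta_pos":[0,0,-92],"roll":0}]}}

```text
time_s: 16.25
eef_pos: [0.5143, 0.0704, 0.0462]
tool_rot: [1.21, 1.209, -1.21]
ft_force: [1.1, -0.8, -3.7]
opening: 0.0155
```

```bash
python3 - <<'E'
from h import *
from plant import *
plan([514,187,46],-90)
for n in ("top","side"):
    d=get_image(n);cv2.imwrite(f"pics/{n}8.png",d["frame"][:,:,::-1]);pickle.dump(d,open(f"{n}8.pkl","wb"))
E
```

```text
t 16.25 eef [514.3  70.4  46.2] yaw -90.08 F [ 1.1 -0.8 -3.7] open 15.5 q1,q6 [-5. 86.]
delta [0.3, -0.5, -116.6] roll -0.0014 rows pos 2.8 rot 0.0
```

View pics/top8.png

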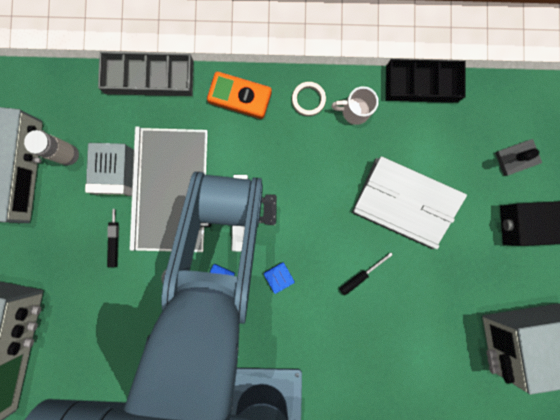

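View pics/side8.png

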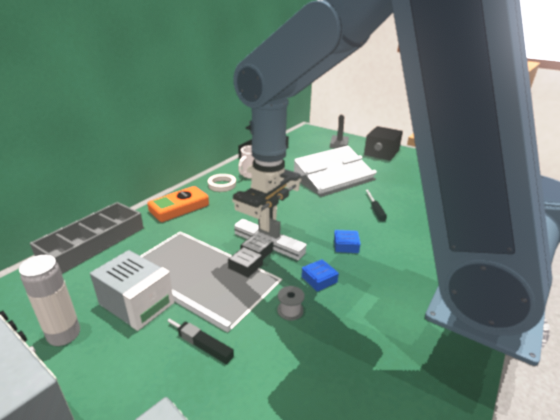

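Emit:
{"name": "carry_out", "arguments": {"targets": [{"grip":-1,"delta_pos":[0,0,-6],"roll":0},{"grip":-1,"delta_pos":[0,0,-14],"roll":0},{"grip":-1,"delta_pos":[0,0,-22],"roll":0},{"grip":-1,"delta_pos":[0,0,-30],"roll":0},{"grip":-1,"delta_pos":[0,0,-38],"roll":0},{"grip":-1,"delta_pos":[0,0,-46],"roll":0},{"grip":-1,"delta_pos":[0,0,-54],"roll":0},{"grip":-1,"delta_pos":[0,0,-62],"roll":0},{"grip":-1,"delta_pos":[0,0,-70],"roll":0},{"grip":-1,"delta_pos":[0,0,-78],"roll":0},{"grip":-1,"delta_pos":[0,0,-86],"roll":0},{"grip":-1,"delta_pos":[0,0,-92],"roll":0}]}}

```text
time_s: 17.35
eef_pos: [0.5145, 0.1624, 0.0463]
tool_rot: [1.21, 1.209, -1.21]
ft_force: [-0.9, -2.6, -1.6]
opening: 0.0156
```

Emit:
{"name": "carry_out", "arguments": {"targets": [{"grip":-1,"delta_pos":[0,0,-6],"roll":0},{"grip":-1,"delta_pos":[0,0,-12],"roll":0},{"grip":-1,"delta_pos":[0,0,-18],"roll":0},{"grip":-1,"delta_pos":[0,0,-22],"roll":0},{"grip":-1,"delta_pos":[0,0,-25],"roll":0},{"grip":-1,"delta_pos":[0,0,-25],"roll":0}]}}

```text
time_s: 17.85
eef_pos: [0.5145, 0.1873, 0.0462]
tool_rot: [1.211, 1.209, -1.21]
ft_force: [-0.5, 0.2, -3.7]
opening: 0.0159
```

```bash
python3 - <<'E'
from h import *
from plant import *
plan([514,187,46],-90)
for n in ("top","side"):
    d=get_image(n);cv2.imwrite(f"pics/{n}9.png",d["frame"][:,:,::-1]);pickle.dump(d,open(f"{n}9.pkl","wb"))
E
```

```text
t 17.85 eef [514.5 187.3  46.2] yaw -90.09 F [-0.5  0.2 -3.7] open 15.9 q1,q6 [ 8. 98.]
delta [0.2, -0.5, 0.3] roll -0.0015 rows pos 0.0 rot 0.0
```

View pics/top9.png

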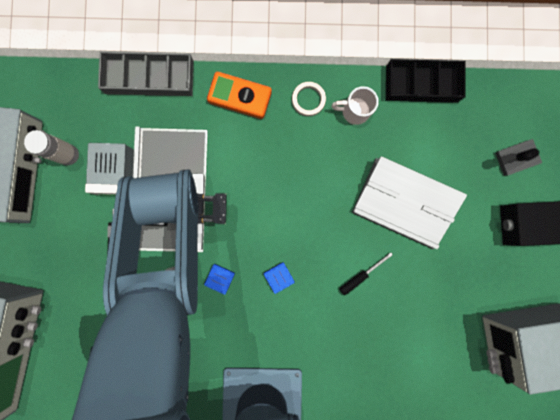

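View pics/side9.png

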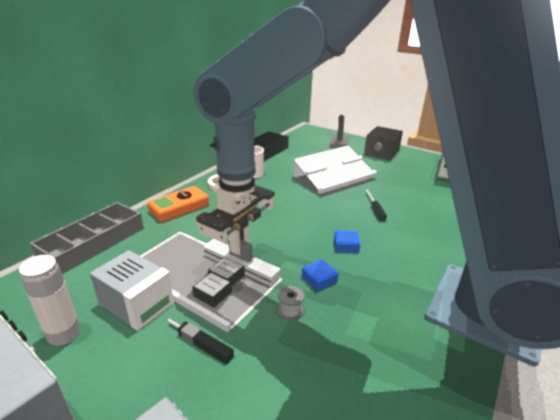

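Emit:
{"name": "carry_out", "arguments": {"targets": [{"grip":-1,"delta_pos":[0,0,5],"roll":0},{"grip":-1,"delta_pos":[0,0,15],"roll":0},{"grip":-1,"delta_pos":[-3,0,35],"roll":0},{"grip":-1,"delta_pos":[-6,0,65],"roll":0},{"grip":-1,"delta_pos":[-10,0,95],"roll":0},{"grip":-1,"delta_pos":[-10,0,125],"roll":0},{"grip":-1,"delta_pos":[-10,0,155],"roll":0},{"grip":-1,"delta_pos":[-10,0,185],"roll":0},{"grip":-1,"delta_pos":[-10,0,215],"roll":0},{"grip":-1,"delta_pos":[-10,0,240],"roll":0},{"grip":-1,"delta_pos":[-10,0,260],"roll":0},{"grip":-1,"delta_pos":[-10,0,270],"roll":0}]}}

```text
time_s: 18.95
eef_pos: [0.5139, -0.087, 0.0564]
tool_rot: [1.212, 1.206, -1.213]
ft_force: [0.2, 0.3, -3.4]
opening: 0.0153
```

```bash
python3 - <<'E'
from h import *
from plant import *
plan([503.7,-353.5,125],-22.6)
for n in ("top","side"):
    d=get_image(n);cv2.imwrite(f"pics/{n}10.png",d["frame"][:,:,::-1]);pickle.dump(d,open(f"{n}10.pkl","wb"))
E
```

```text
t 18.95 eef [513.9 -87.   56.4] yaw -90.26 F [ 0.2  0.3 -3.4] open 15.3 q1,q6 [-22.  68.]
delta [-68.4, -9.0, 266.6] roll -1.1809 rows pos 6.6 rot 9.5
```

View pics/top10.png

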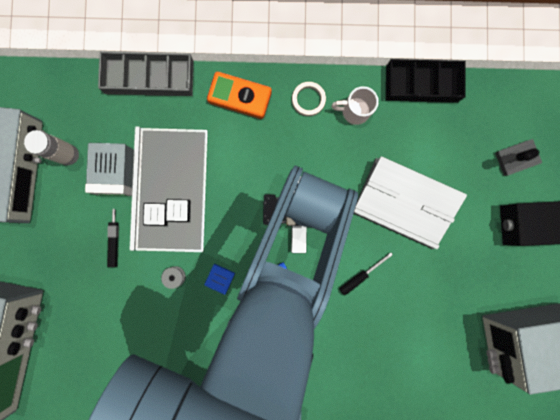

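View pics/side10.png

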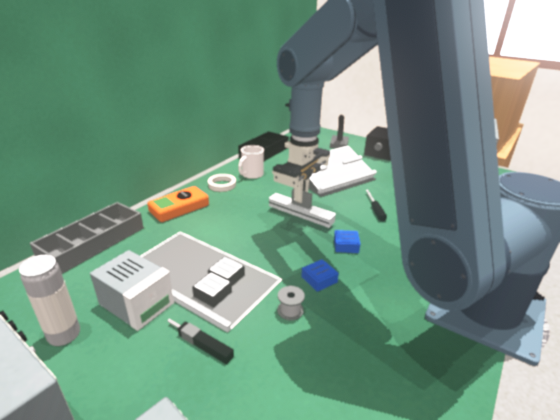

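Emit:
{"name": "carry_out", "arguments": {"targets": [{"grip":-1,"delta_pos":[-12,0,10],"roll":0},{"grip":-1,"delta_pos":[-35,0,20],"roll":-0.1},{"grip":-1,"delta_pos":[-58,0,40],"roll":-0.2},{"grip":-1,"delta_pos":[-80,0,65],"roll":-0.3},{"grip":-1,"delta_pos":[-90,-2,90],"roll":-0.4},{"grip":-1,"delta_pos":[-90,-4,115],"roll":-0.5},{"grip":-1,"delta_pos":[-90,-6,140],"roll":-0.6},{"grip":-1,"delta_pos":[-90,-9,165],"roll":-0.7},{"grip":-1,"delta_pos":[-90,-9,190],"roll":-0.8},{"grip":-1,"delta_pos":[-90,-9,215],"roll":-0.9},{"grip":-1,"delta_pos":[-90,-9,240],"roll":-1.0},{"grip":-1,"delta_pos":[-90,-9,260],"roll":-1.1}]}}

```text
time_s: 20.05
eef_pos: [0.5048, -0.3437, 0.1459]
tool_rot: [0.367, 1.54, -0.366]
ft_force: [0.7, 0.7, -3.1]
opening: 0.016
```

Emit:
{"name": "carry_out", "arguments": {"targets": [{"grip":-1,"delta_pos":[0,0,0],"roll":-0.08},{"grip":-1,"delta_pos":[0,0,0],"roll":-0.08},{"grip":-1,"delta_pos":[0,0,0],"roll":-0.08}]}}

```text
time_s: 20.3
eef_pos: [0.5047, -0.3421, 0.1457]
tool_rot: [0.311, 1.55, -0.308]
ft_force: [-0.2, 0.2, -3.6]
opening: 0.0154
```

```bash
python3 - <<'E'
from h import *
from plant import *
plan([503.7,-353.5,95],-22.6)
for n in ("top","side"):
    d=get_image(n);cv2.imwrite(f"pics/{n}11.png",d["frame"][:,:,::-1]);pickle.dump(d,open(f"{n}11.pkl","wb"))
d=pickle.load(open("top10.pkl","rb"));im=d["frame"].astype(int);mn=im.min(2)
for b in [(142,166,200,228),(166,192,196,224)]:
    k=np.zeros_like(mn);k[b[2]:b[3],b[0]:b[1]]=(mn>185)[b[2]:b[3],b[0]:b[1]]
    r=np.array(rect(k,d,.03));print("module",r.round(1),"reader",(r[:2]-[570.5,257]).round(1))
E
```

```text
t 20.3 eef [ 504.7 -342.1  145.7] yaw -22.6 F [-0.2  0.2 -3.6] open 15.4 q1,q6 [-45. -22.]
delta [50.7, -11.0, 3.5] roll 0.0001 rows pos 1.2 rot 0.0
module [501.2 295.   52.6  50.3   1.4] reader [-69.3  38. ]
module [513.2 235.1  52.7  50.3   1.4] reader [-57.3 -21.9]
```

View pics/top11.png

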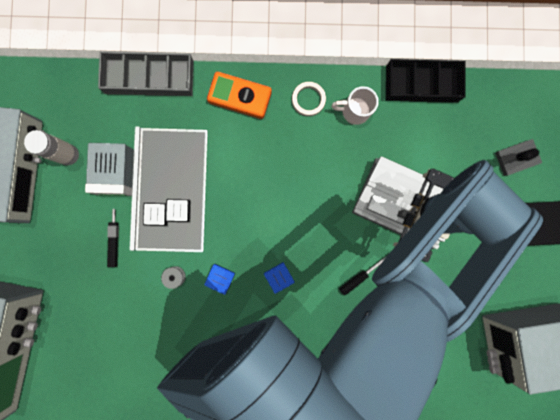

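View pics/side11.png

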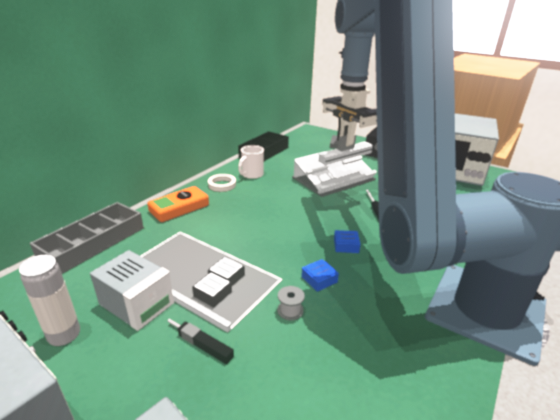

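Emit:
{"name": "carry_out", "arguments": {"targets": [{"grip":-1,"delta_pos":[5,-5,2],"roll":0},{"grip":-1,"delta_pos":[15,-11,3.5],"roll":0},{"grip":-1,"delta_pos":[28,-11,3.5],"roll":0},{"grip":-1,"delta_pos":[40,-11,3.5],"roll":0},{"grip":-1,"delta_pos":[50,-11,3.5],"roll":0},{"grip":-1,"delta_pos":[55,-11,3.5],"roll":0},{"grip":-1,"delta_pos":[55,-11,3.5],"roll":0},{"grip":-1,"delta_pos":[55,-11,3.5],"roll":0}]}}

```text
time_s: 21.07
eef_pos: [0.5036, -0.3551, 0.0909]
tool_rot: [0.308, 1.549, -0.308]
ft_force: [0.3, 0.4, -2.7]
opening: 0.0159
```

```bash
python3 - <<'E'
from h import *
from plant import *
plan([503.7,-353.5,79],-22.6)
for n in ("top","side"):
    d=get_image(n);pickle.dump(d,open(f"{n}12.pkl","wb"))
    a=d["frame"][90:210,270:400] if n=="side" else d["frame"][130:270,330:490]
    cv2.imwrite(f"pics/{n}12.png",cv2.resize(a[:,:,::-1],None,fx=4.5,fy=4.5,interpolation=cv2.INTER_CUBIC))
E
```

```text
t 21.07 eef [ 503.6 -355.1   90.9] yaw -22.5 F [ 0.3  0.4 -2.7] open 15.9 q1,q6 [-46. -23.]
delta [11.9, 1.5, -0.5] roll 0.0018 rows pos 0.3 rot 0.0
```

View pics/top12.png

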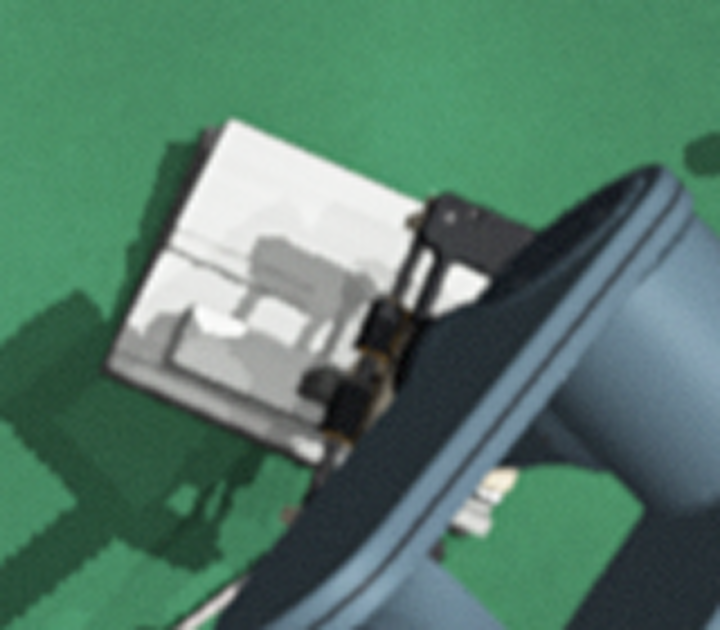

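View pics/side12.png

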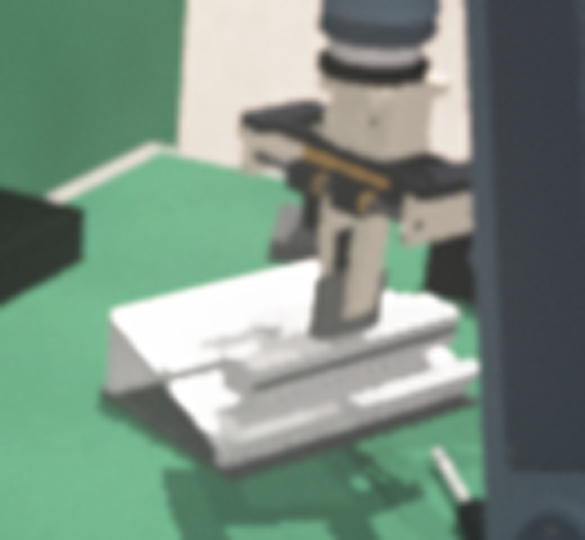

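Emit:
{"name": "carry_out", "arguments": {"targets": [{"grip":-1,"delta_pos":[3,1,0],"roll":0},{"grip":-1,"delta_pos":[6,1.5,0],"roll":0},{"grip":-1,"delta_pos":[8,1.5,0],"roll":0},{"grip":-1,"delta_pos":[9,1.5,0],"roll":0},{"grip":-1,"delta_pos":[9,1.5,0],"roll":0}]}}

```text
time_s: 21.58
eef_pos: [0.5041, -0.3535, 0.0819]
tool_rot: [0.308, 1.549, -0.308]
ft_force: [-1.0, 0.0, -3.8]
opening: 0.0153
```

Emit:
{"name": "carry_out", "arguments": {"targets": [{"grip":-1,"delta_pos":[1,0,0],"roll":0},{"grip":-1,"delta_pos":[2,0,0],"roll":0},{"grip":-1,"delta_pos":[2,0,0],"roll":0}]}}

```text
time_s: 21.83
eef_pos: [0.5042, -0.3536, 0.0801]
tool_rot: [0.308, 1.549, -0.308]
ft_force: [-0.1, 0.2, -2.6]
opening: 0.0157
```

Emit:
{"name": "carry_out", "arguments": {"targets": [{"grip":-1,"delta_pos":[1,0,0],"roll":0},{"grip":-1,"delta_pos":[2,0,0],"roll":0},{"grip":-1,"delta_pos":[2,0,0],"roll":0}]}}

```text
time_s: 22.08
eef_pos: [0.5045, -0.3537, 0.0791]
tool_rot: [0.307, 1.548, -0.308]
ft_force: [-0.4, 1.5, 2.7]
opening: 0.0154
```

Emit:
{"name": "carry_out", "arguments": {"targets": [{"grip":-1,"delta_pos":[1,0,0],"roll":0},{"grip":-1,"delta_pos":[1.5,0,0],"roll":0},{"grip":-1,"delta_pos":[1.5,0,0],"roll":0}]}}

```text
time_s: 22.33
eef_pos: [0.5045, -0.3537, 0.079]
tool_rot: [0.307, 1.548, -0.308]
ft_force: [-3.3, 4.4, 12.3]
opening: 0.0157
```

Emit:
{"name": "carry_out", "arguments": {"targets": [{"grip":-0.62,"delta_pos":[-1,0,0],"roll":0},{"grip":-0.58,"delta_pos":[-1,0,0],"roll":0},{"grip":-0.54,"delta_pos":[-1,0,0],"roll":0},{"grip":-0.5,"delta_pos":[-1,0,0],"roll":0},{"grip":-0.45,"delta_pos":[-1,0,0],"roll":0},{"grip":-0.4,"delta_pos":[-1,0,0],"roll":0},{"grip":-0.35,"delta_pos":[-1,0,0],"roll":0},{"grip":-0.3,"delta_pos":[-1,0,0],"roll":0},{"grip":-0.2,"delta_pos":[-1,0,0],"roll":0},{"grip":-0.1,"delta_pos":[-1,0,0],"roll":0},{"grip":0,"delta_pos":[-1,0,0],"roll":0},{"grip":0.2,"delta_pos":[-1,0,0],"roll":0}]}}

```text
time_s: 23.33
eef_pos: [0.5043, -0.3537, 0.0777]
tool_rot: [0.308, 1.549, -0.308]
ft_force: [-0.0, 0.2, -0.1]
opening: 0.0489
```

Emit:
{"name": "carry_out", "arguments": {"targets": [{"grip":0.4,"delta_pos":[0,0,0],"roll":0},{"grip":0.6,"delta_pos":[0,0,0],"roll":0},{"grip":0.8,"delta_pos":[-2,0,0],"roll":0},{"grip":0.8,"delta_pos":[-2,0,0],"roll":0},{"grip":0.8,"delta_pos":[-2,0,0],"roll":0}]}}

```text
time_s: 23.75
eef_pos: [0.5046, -0.3539, 0.0801]
tool_rot: [0.308, 1.548, -0.308]
ft_force: [0.9, 0.1, 0.1]
opening: 0.0809
```

```bash
python3 - <<'E'
from h import *
from plant import *
plan([503.7,-353.5,79],-22.6)
for n in ("top","side"):
    d=get_image(n);pickle.dump(d,open(f"{n}13.pkl","wb"))
    a=d["frame"][90:210,270:400] if n=="side" else d["frame"][130:270,330:490]
    cv2.imwrite(f"pics/{n}13.png",cv2.resize(a[:,:,::-1],None,fx=4.5,fy=4.5,interpolation=cv2.INTER_CUBIC))
E
```

```text
t 23.75 eef [ 504.6 -353.9   80.1] yaw -22.49 F [0.9 0.1 0.1] open 80.9 q1,q6 [-45. -23.]
delta [1.1, 0.1, -1.0] roll 0.0019 rows pos 0.0 rot 0.0
```

View pics/side13.png

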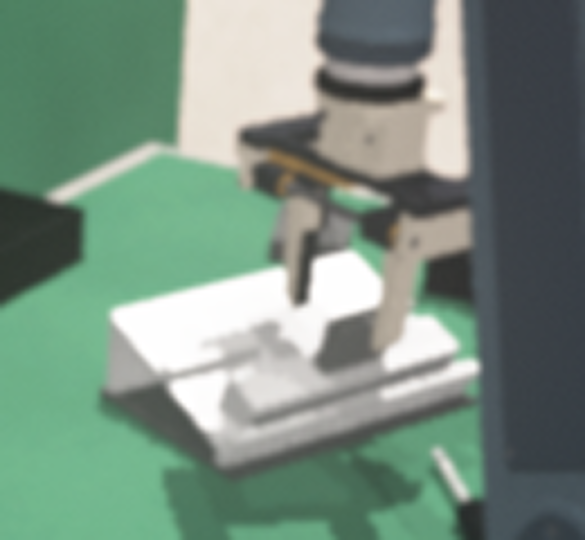

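Emit:
{"name": "carry_out", "arguments": {"targets": [{"grip":0.9,"delta_pos":[-10,0,0],"roll":0},{"grip":0.9,"delta_pos":[-30,0,0],"roll":0},{"grip":0.9,"delta_pos":[-60,0,0],"roll":0},{"grip":0.9,"delta_pos":[-95,0,0],"roll":0},{"grip":0.9,"delta_pos":[-110,0,0],"roll":0},{"grip":0.3,"delta_pos":[-110,0,0],"roll":0}]}}

```text
time_s: 24.35
eef_pos: [0.5063, -0.3556, 0.1957]
tool_rot: [0.303, 1.541, -0.312]
ft_force: [1.3, -0.5, -0.4]
opening: 0.085
```

```bash
python3 - <<'E'
from h import *
from plant import *
d=pickle.load(open("top10.pkl","rb"))
im=d["frame"].astype(int);g=im[:,:,1]-im[:,:,0]
k=np.zeros(g.shape,bool);k[222:272,104:122]=(g<20)[222:272,104:122]
print("handle",np.array(rect(k,d,.022)).round(1))
a=d["frame"][195:280,80:160];cv2.imwrite("pics/sty10.png",cv2.resize(a[:,:,::-1],None,fx=7,fy=7,interpolation=cv2.INTER_CUBIC))
plan([400,300,180],-90)
E
```

```text
handle [420.  400.5 115.8  26.3   2.5]
t 24.35 eef [ 506.3 -355.6  195.7] yaw -22.48 F [ 1.3 -0.5 -0.4] open 85.0 q1,q6 [-45. -23.]
delta [10.4, 565.2, -349.1] roll 1.1784 rows pos 15.9 rot 9.4
```

View pics/sty10.png

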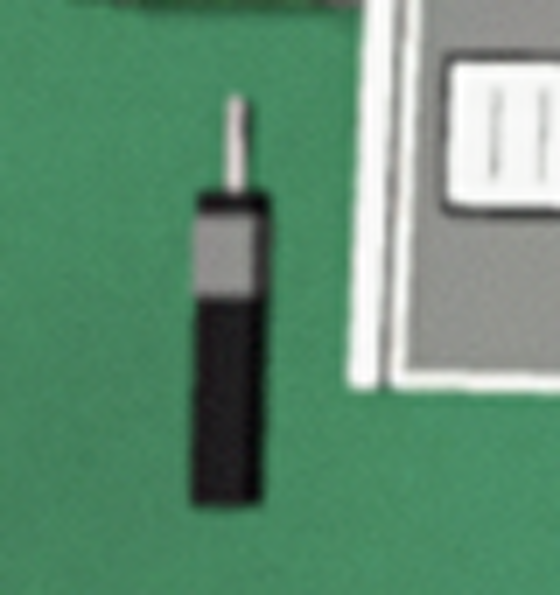

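Emit:
{"name": "carry_out", "arguments": {"targets": [{"grip":0,"delta_pos":[0,20,-11],"roll":0.1},{"grip":0,"delta_pos":[0,52,-29],"roll":0.2},{"grip":0,"delta_pos":[0,86,-48],"roll":0.3},{"grip":0,"delta_pos":[0,120,-67],"roll":0.4},{"grip":0,"delta_pos":[0,154,-86],"roll":0.5},{"grip":0,"delta_pos":[0,188,-105],"roll":0.6},{"grip":0,"delta_pos":[0,222,-124],"roll":0.7},{"grip":0,"delta_pos":[0,256,-142],"roll":0.8},{"grip":0,"delta_pos":[0,290,-161],"roll":0.9},{"grip":0,"delta_pos":[0,324,-180],"roll":1.0},{"grip":0,"delta_pos":[0,358,-199],"roll":1.1},{"grip":0,"delta_pos":[0,392,-218],"roll":1.178}]}}

```text
time_s: 25.35
eef_pos: [0.4516, 0.0936, 0.1893]
tool_rot: [1.212, 1.207, -1.214]
ft_force: [0.9, 0.2, 0.9]
opening: 0.0465
```

```bash
python3 - <<'E'
from h import *
from plant import *
plan([418,405,110],-90)
d=get_image("top");pickle.dump(d,open("top14.pkl","wb"))
cv2.imwrite("pics/top14.png",d["frame"][:,:,::-1])
s=get_image("side");pickle.dump(s,open("side14.pkl","wb"))
a=s["frame"][120:210,270:400];cv2.imwrite("pics/side14.png",cv2.resize(a[:,:,::-1],None,fx=5,fy=5,interpolation=cv2.INTER_CUBIC))
a=d["frame"][130:270,330:490];cv2.imwrite("pics/top14c.png",cv2.resize(a[:,:,::-1],None,fx=4.5,fy=4.5,interpolation=cv2.INTER_CUBIC))
t=pickle.load(open("top10.pkl","rb"))
for p,z in [((224,348),.022),((235,95),.011),((193,505),.022),((192,215),.022)]:
    print((px2w(t,(p[0]+.5)/7-.5+80,(p[1]+.5)/7-.5+195,z)[0]*1000).round(1))
E
```

```text
t 25.35 eef [451.6  93.6 189.3] yaw -90.29 F [0.9 0.2 0.9] open 46.5 q1,q6 [-2. 88.]
delta [79.3, -35.1, -311.2] roll -0.005 rows pos 7.7 rot 0.0
[419.1 404.2  22. ]
[515.  408.1  11. ]
[360.1 413.2  22. ]
[468.8 418.4  22. ]
```

View pics/top14.png

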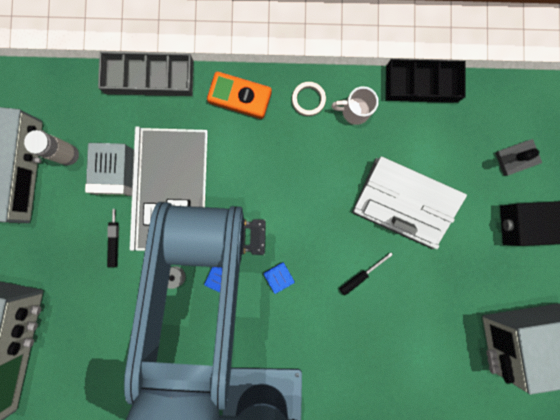

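View pics/side14.png

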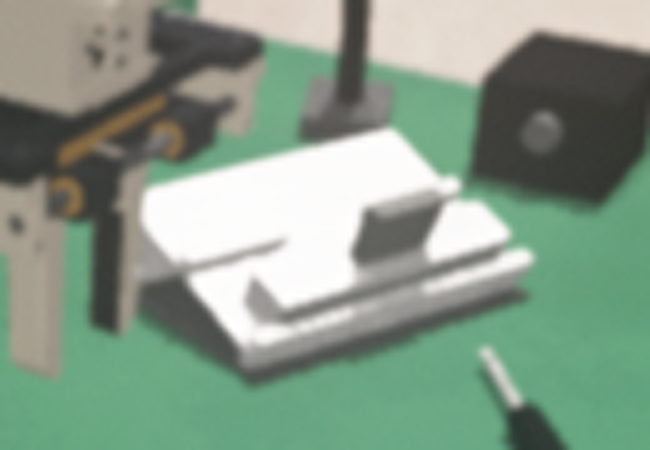

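View pics/top14c.png

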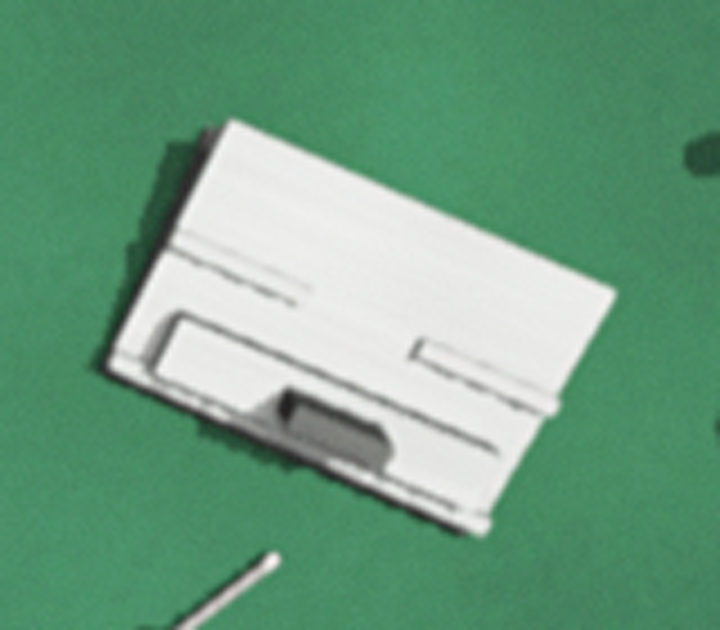

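```bash
cat >> h.py <<'E'
O=np.array([488,-347,22.])/1000
def deckframe(yaw=-22.6,a=.35):
    c,s=np.cos(np.radians(yaw)),np.sin(np.radians(yaw))
    ex=np.array([c*np.cos(a),s*np.cos(a),np.sin(a)]);ey=np.array([-s,c,0]);return np.c_[ex,ey,np.cross(ex,ey)]
def raydeck(d,u,v,h):
    K=d["intrinsics"];T=d["cam_to_world"];r=T[:3,:3]@np.array([(u-K[0,2])/K[0,0],(v-K[1,2])/K[1,1],1]);p=T[:3,3]
    B=deckframe();pd=B.T@(p-O);rd=B.T@r;return (pd+rd*(h/1000-pd[2])/rd[2])*1000
E
python3 - <<'E'
from h import *
d=pickle.load(open("top14.pkl","rb"));s=pickle.load(open("side14.pkl","rb"))
for n,p,h in [("barUL",(180,313),28),("barUR",(497,452),28),("barLL",(155,370),28),("deck topL",(232,120),0),("deck topR",(615,291),0),("lip L",(118,352),12),("lipR",(487,512),12),("clR upper inner",(420,338),10)]:
    print(n,raydeck(d,(p[0]+.5)/4.5-.5+330,(p[1]+.5)/4.5-.5+130,h).round(1))
for n,p,h in [("side barL low",(282,312),28),("barR low",(512,233),28),("bar L up",(250,280),28),("grip top uphill R",(437,190),73)]:
    print(n,raydeck(s,(p[0]+.5)/5-.5+270,(p[1]+.5)/5-.5+120,h).round(1))
E
```

```text
barUL [39.4 99.5 28. ]
barUR [ 40.1 -97.1  28. ]
barLL [ 3.2 97.4 28. ]
deck topL [147.8 117.8   0. ]
deck topR [ 146.6 -119.5    0. ]
lip L [  0.6 118.4  12. ]
lipR [   2.4 -115.3   12. ]
clR upper inner [ 79.1 -32.7  10. ]
side barL low [ -6.  101.8  28. ]
barR low [   1.5 -106.1   28. ]
bar L up [ 25.3 104.8  28. ]
grip top uphill R [ 18.7 -29.1  73. ]
```

Emit:
{"name": "carry_out", "arguments": {"targets": [{"grip":-0.05,"delta_pos":[0,-4,-38],"roll":-0.04},{"grip":-0.05,"delta_pos":[5,-8,-78],"roll":-0.04},{"grip":-0.05,"delta_pos":[12,-12,-118],"roll":-0.04},{"grip":-0.05,"delta_pos":[22,-17,-158],"roll":-0.04},{"grip":-0.05,"delta_pos":[35,-22,-198],"roll":-0.04},{"grip":-0.05,"delta_pos":[48,-26,-238],"roll":-0.04},{"grip":-0.05,"delta_pos":[60,-30,-275],"roll":-0.04},{"grip":-0.05,"delta_pos":[75,-34,-305],"roll":-0.04},{"grip":-0.05,"delta_pos":[80,-35,-311],"roll":-0.04},{"grip":-0.05,"delta_pos":[80,-35,-311],"roll":-0.04}]}}

```text
time_s: 26.28
eef_pos: [0.4162, 0.4032, 0.1072]
tool_rot: [1.173, 1.231, -1.181]
ft_force: [0.0, 0.4, 0.1]
opening: 0.0443
```

```bash
python3 - <<'E'
from h import *
plan([418,404.7,9],-88)
E
```

```text
t 26.28 eef [416.2 403.2 107.2] yaw -87.49 F [0.  0.4 0.1] open 44.3 q1,q6 [ 33. 121.]
delta [98.2, 2.3, -1.6] roll 0.0089 rows pos 2.4 rot 0.1
```

Emit:
{"name": "carry_out", "arguments": {"targets": [{"grip":-0.05,"delta_pos":[30,2,-1.5],"roll":0},{"grip":-0.05,"delta_pos":[60,2,-1.5],"roll":0},{"grip":-0.05,"delta_pos":[84,2,-1.5],"roll":0},{"grip":-0.05,"delta_pos":[95,2,-1.5],"roll":0},{"grip":-0.05,"delta_pos":[98,2,-1.5],"roll":0},{"grip":-0.05,"delta_pos":[98,2,-1.5],"roll":0},{"grip":-1,"delta_pos":[98,2,-1.5],"roll":0},{"grip":-1,"delta_pos":[98,2,-1.5],"roll":0},{"grip":-1,"delta_pos":[98,2,-1.5],"roll":0},{"grip":-1,"delta_pos":[98,2,-1.5],"roll":0},{"grip":-1,"delta_pos":[98,2,-1.5],"roll":0},{"grip":-1,"delta_pos":[98,2,-1.5],"roll":0}], "squeeze": 50}}

```text
time_s: 27.28
eef_pos: [0.4204, 0.405, 0.013]
tool_rot: [1.181, 1.227, -1.177]
ft_force: [-0.5, -0.1, 6.8]
opening: 0.021
```

```bash
python3 - <<'E'
from h import *
plan([421,406,52],-90)
E
```

```text
t 27.28 eef [420.4 405.   13. ] yaw -87.68 F [-0.5 -0.1  6.8] open 21.0 q1,q6 [ 33. 121.]
delta [-39.0, 0.7, -1.0] roll 0.0405 rows pos 0.9 rot 0.3
```

Emit:
{"name": "carry_out", "arguments": {"targets": [{"grip":-1,"delta_pos":[-8,0,0],"roll":0},{"grip":-1,"delta_pos":[-20,0,0],"roll":0.02},{"grip":-1,"delta_pos":[-34,0,0],"roll":0.04},{"grip":-1,"delta_pos":[-44,0,-1],"roll":0.04},{"grip":-1,"delta_pos":[-44,0,-1],"roll":0.04},{"grip":-1,"delta_pos":[-44,0,-1],"roll":0.04}]}}

```text
time_s: 27.78
eef_pos: [0.42, 0.4058, 0.0564]
tool_rot: [1.21, 1.209, -1.207]
ft_force: [0.5, -0.3, -0.4]
opening: 0.0213
```

```bash
python3 - <<'E'
from h import *
from plant import *
plan([421,406,57],-90)
for n in ("side","top"):
    d=get_image(n);pickle.dump(d,open(f"{n}15.pkl","wb"))
    a=d["frame"][230:350,60:240] if n=="side" else d["frame"][160:250,70:170]
    f=4 if n=="side" else 6
    cv2.imwrite(f"pics/{n}15c.png",cv2.resize(a[:,:,::-1],None,fx=f,fy=f,interpolation=cv2.INTER_CUBIC))
E
```

```text
t 27.78 eef [420.  405.8  56.4] yaw -89.94 F [ 0.5 -0.3 -0.4] open 21.3 q1,q6 [ 33. 123.]
delta [-0.6, 1.0, -0.2] roll 0.0011 rows pos 0.0 rot 0.0
```

View pics/top15c.png

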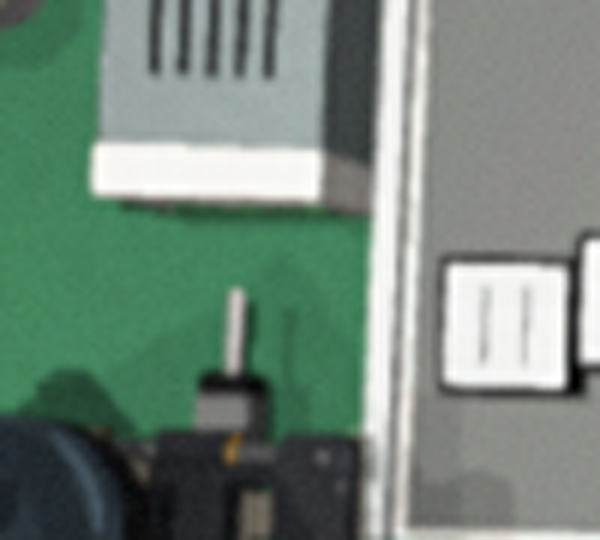

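View pics/side15c.png

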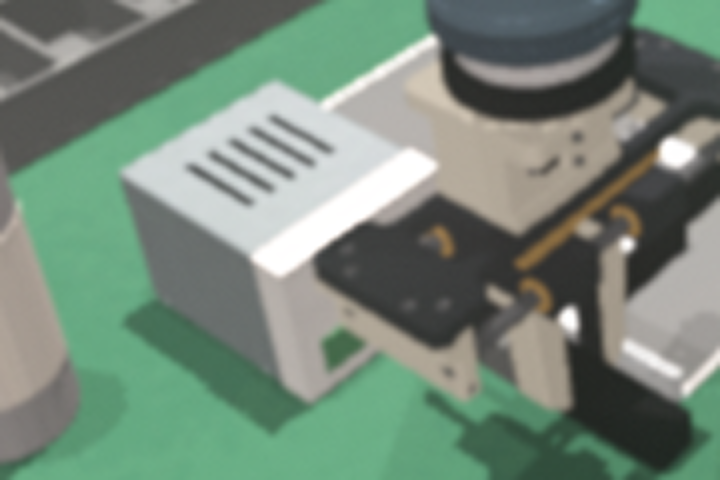

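Emit:
{"name": "carry_out", "arguments": {"targets": [{"grip":-1,"delta_pos":[-0.5,8,-1.5],"roll":0},{"grip":-1,"delta_pos":[-0.5,17,-1.5],"roll":0},{"grip":-1,"delta_pos":[-0.5,25,-1.5],"roll":0},{"grip":-1,"delta_pos":[-0.5,32,-1.5],"roll":0},{"grip":-1,"delta_pos":[-0.5,37,-1.5],"roll":0},{"grip":-1,"delta_pos":[-0.5,40,-1.5],"roll":0},{"grip":-1,"delta_pos":[-0.5,43,-1.5],"roll":0},{"grip":-1,"delta_pos":[-0.5,45,-1.5],"roll":0}]}}

```text
time_s: 28.55
eef_pos: [0.4649, 0.4069, 0.0561]
tool_rot: [1.209, 1.209, -1.209]
ft_force: [-0.3, 0.1, -0.8]
opening: 0.0213
```

Emit:
{"name": "carry_out", "arguments": {"targets": [{"grip":-1,"delta_pos":[0,2,0],"roll":0},{"grip":-1,"delta_pos":[0,4,0],"roll":0},{"grip":-1,"delta_pos":[0,6,0],"roll":0},{"grip":-1,"delta_pos":[0,7,0],"roll":0},{"grip":-1,"delta_pos":[0,7,0],"roll":0}]}}

```text
time_s: 28.97
eef_pos: [0.4707, 0.4069, 0.056]
tool_rot: [1.208, 1.21, -1.21]
ft_force: [-4.2, -0.1, -0.0]
opening: 0.021
```

Emit:
{"name": "carry_out", "arguments": {"targets": [{"grip":-1,"delta_pos":[0,1.5,0],"roll":0},{"grip":-1,"delta_pos":[0,3,0],"roll":0},{"grip":-1,"delta_pos":[0,4,0],"roll":0},{"grip":-1,"delta_pos":[0,4,0],"roll":0},{"grip":-1,"delta_pos":[0,4,0],"roll":0}]}}

```text
time_s: 29.38
eef_pos: [0.4721, 0.4067, 0.0553]
tool_rot: [1.204, 1.213, -1.214]
ft_force: [-10.6, 0.5, 0.8]
opening: 0.0214
```

Emit:
{"name": "carry_out", "arguments": {"targets": [{"grip":-1,"delta_pos":[0,-6,0],"roll":0},{"grip":-1,"delta_pos":[0,-16,0],"roll":0},{"grip":-1,"delta_pos":[0,-30,0],"roll":0},{"grip":-1,"delta_pos":[0,-48,0],"roll":0},{"grip":-1,"delta_pos":[0,-60,0],"roll":0},{"grip":-1,"delta_pos":[-20,-60,0],"roll":0},{"grip":-1,"delta_pos":[-45,-60,10],"roll":0},{"grip":-1,"delta_pos":[-70,-60,30],"roll":0},{"grip":-1,"delta_pos":[-90,-60,55],"roll":0},{"grip":-1,"delta_pos":[-100,-55,85],"roll":0},{"grip":-1,"delta_pos":[-100,-50,115],"roll":0},{"grip":-1,"delta_pos":[-100,-45,145],"roll":0}]}}

```text
time_s: 30.38
eef_pos: [0.4318, 0.2612, 0.158]
tool_rot: [1.211, 1.207, -1.204]
ft_force: [0.4, -0.2, -1.0]
opening: 0.0211
```

```bash
python3 - <<'E'
from h import *
plan([568.8,-380.6,150],-22.6)
E
```

```text
t 30.38 eef [431.8 261.2 158. ] yaw -89.93 F [ 0.4 -0.2 -1. ] open 21.1 q1,q6 [ 19. 108.]
delta [8.0, 136.1, 642.0] roll -1.175 rows pos 15.7 rot 9.4
```

Emit:
{"name": "carry_out", "arguments": {"targets": [{"grip":-1,"delta_pos":[0,4,28],"roll":0},{"grip":-1,"delta_pos":[0,10,58],"roll":-0.1},{"grip":-1,"delta_pos":[0,18,90],"roll":-0.2},{"grip":-1,"delta_pos":[0,26,122],"roll":-0.3},{"grip":-1,"delta_pos":[0,34,154],"roll":-0.4},{"grip":-1,"delta_pos":[0,42,186],"roll":-0.5},{"grip":-1,"delta_pos":[0,50,218],"roll":-0.6},{"grip":-1,"delta_pos":[0,58,250],"roll":-0.7},{"grip":-1,"delta_pos":[0,66,282],"roll":-0.8},{"grip":-1,"delta_pos":[0,74,314],"roll":-0.9},{"grip":-1,"delta_pos":[0,82,346],"roll":-1.0},{"grip":-1,"delta_pos":[0,88,372],"roll":-1.1}]}}

```text
time_s: 31.38
eef_pos: [0.5197, -0.1129, 0.1568]
tool_rot: [0.364, 1.537, -0.367]
ft_force: [-0.0, -1.0, -0.3]
opening: 0.0213
```

```bash
python3 - <<'E'
from h import *
plan([568.8,-380.6,125],-22.6)
E
```

```text
t 31.38 eef [ 519.7 -112.9  156.8] yaw -26.72 F [-0.  -1.  -0.3] open 21.3 q1,q6 [-24.   2.]
delta [32.5, -217.0, 164.1] roll -0.0719 rows pos 6.6 rot 0.6
```

Emit:
{"name": "carry_out", "arguments": {"targets": [{"grip":-1,"delta_pos":[0,-22,17],"roll":-0.05},{"grip":-1,"delta_pos":[0,-46,35],"roll":-0.072},{"grip":-1,"delta_pos":[0,-70,53],"roll":-0.072},{"grip":-1,"delta_pos":[0,-94,71],"roll":-0.072},{"grip":-1,"delta_pos":[0,-118,89],"roll":-0.072},{"grip":-1,"delta_pos":[0,-142,107],"roll":-0.072},{"grip":-1,"delta_pos":[0,-166,125],"roll":-0.072},{"grip":-1,"delta_pos":[5,-190,143],"roll":-0.072},{"grip":-1,"delta_pos":[15,-208,158],"roll":-0.072},{"grip":-1,"delta_pos":[28,-217,164],"roll":-0.072},{"grip":-1,"delta_pos":[32,-217,164],"roll":-0.072},{"grip":-1,"delta_pos":[32,-217,164],"roll":-0.072}]}}

```text
time_s: 32.38
eef_pos: [0.5654, -0.3765, 0.1219]
tool_rot: [0.315, 1.552, -0.311]
ft_force: [-0.8, 0.3, -0.4]
opening: 0.0214
```

```bash
python3 - <<'E'
from h import *
from plant import *
plan([568.8,-380.6,80],-22.6)
for n in ("side","top"):
    d=get_image(n);pickle.dump(d,open(f"{n}16.pkl","wb"))
    a=d["frame"][90:210,270:400] if n=="side" else d["frame"][100:280,330:530]
    f=4.5 if n=="side" else 4
    cv2.imwrite(f"pics/{n}16.png",cv2.resize(a[:,:,::-1],None,fx=f,fy=f,interpolation=cv2.INTER_CUBIC))
E
```

```text
t 32.38 eef [ 565.4 -376.5  121.9] yaw -22.87 F [-0.8  0.3 -0.4] open 21.4 q1,q6 [-43. -20.]
delta [41.8, -2.5, 5.0] roll -0.0047 rows pos 1.0 rot 0.0
```

View pics/top16.png

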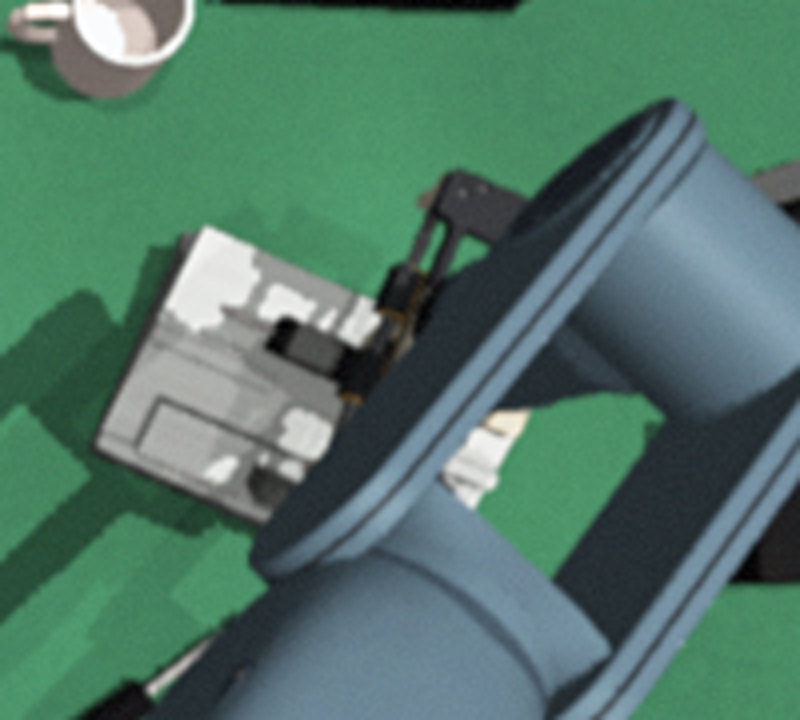

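View pics/side16.png

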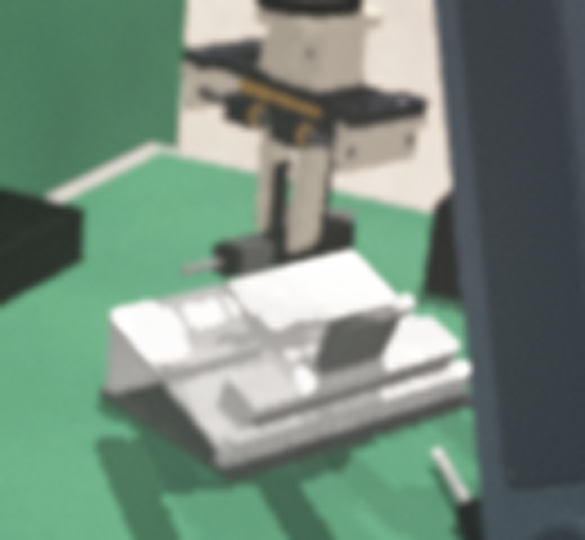

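Emit:
{"name": "carry_out", "arguments": {"targets": [{"grip":-1,"delta_pos":[5,-2.5,5],"roll":-0.005},{"grip":-1,"delta_pos":[15,-2.5,5],"roll":-0.005},{"grip":-1,"delta_pos":[25,-2.5,5],"roll":-0.005},{"grip":-1,"delta_pos":[35,-2.5,5],"roll":-0.005},{"grip":-1,"delta_pos":[40,-2.5,5],"roll":-0.005},{"grip":-1,"delta_pos":[43,-2.5,5],"roll":-0.005},{"grip":-1,"delta_pos":[43,-2.5,5],"roll":-0.005},{"grip":-1,"delta_pos":[43,-2.5,5],"roll":-0.005}]}}

```text
time_s: 33.15
eef_pos: [0.5702, -0.3821, 0.0811]
tool_rot: [0.309, 1.549, -0.309]
ft_force: [-0.9, 0.3, -0.3]
opening: 0.0214
```

```bash
python3 - <<'E'
from h import *
plan([568.8,-380.6,71],-22.6)
E
```

```text
t 33.15 eef [ 570.2 -382.1   81.1] yaw -22.55 F [-0.9  0.3 -0.3] open 21.4 q1,q6 [-43. -21.]
delta [10.1, 0.8, -1.8] roll 0.0008 rows pos 0.2 rot 0.0
```

Emit:
{"name": "carry_out", "arguments": {"targets": [{"grip":-1,"delta_pos":[2,0.8,-1.5],"roll":0},{"grip":-1,"delta_pos":[4,0.8,-1.5],"roll":0},{"grip":-1,"delta_pos":[6,0.8,-1.5],"roll":0},{"grip":-1,"delta_pos":[7,0.8,-1.5],"roll":0},{"grip":-1,"delta_pos":[7,0.8,-1.5],"roll":0}]}}

```text
time_s: 33.57
eef_pos: [0.569, -0.3806, 0.074]
tool_rot: [0.309, 1.549, -0.309]
ft_force: [0.1, 0.7, -0.1]
opening: 0.0216
```

Emit:
{"name": "carry_out", "arguments": {"targets": [{"grip":-1,"delta_pos":[1,0,0],"roll":0},{"grip":-1,"delta_pos":[1.5,0,0],"roll":0},{"grip":-1,"delta_pos":[1.5,0,0],"roll":0}]}}

```text
time_s: 33.82
eef_pos: [0.5691, -0.3807, 0.0726]
tool_rot: [0.309, 1.549, -0.309]
ft_force: [-0.5, 0.2, -0.9]
opening: 0.0214
```

Emit:
{"name": "carry_out", "arguments": {"targets": [{"grip":-1,"delta_pos":[1,0,0],"roll":0},{"grip":-1,"delta_pos":[1.5,0,0],"roll":0},{"grip":-1,"delta_pos":[1.5,0,0],"roll":0}]}}

```text
time_s: 34.07
eef_pos: [0.5691, -0.3807, 0.0713]
tool_rot: [0.309, 1.549, -0.309]
ft_force: [-0.2, -0.1, -0.7]
opening: 0.0211
```

Emit:
{"name": "carry_out", "arguments": {"targets": [{"grip":-1,"delta_pos":[1,0,0],"roll":0},{"grip":-1,"delta_pos":[1.5,0,0],"roll":0},{"grip":-1,"delta_pos":[1.5,0,0],"roll":0}]}}

```text
time_s: 34.32
eef_pos: [0.5692, -0.3808, 0.0711]
tool_rot: [0.308, 1.548, -0.309]
ft_force: [-2.1, 2.7, 5.5]
opening: 0.0212
```

```bash
python3 - <<'E'
from h import *
from plant import *
plan([568.8,-380.6,71],-22.6)
d=get_image("side")
cv2.imwrite("pics/side17.png",cv2.resize(d["frame"][110:200,280:390,::-1],None,fx=7,fy=7,interpolation=cv2.INTER_CUBIC))
E
```

```text
t 34.32 eef [ 569.2 -380.8   71.1] yaw -22.54 F [-2.1  2.7  5.5] open 21.2 q1,q6 [-43. -21.]
delta [0.1, 0.0, -0.4] roll 0.0011 rows pos 0.0 rot 0.0
```

View pics/side17.png

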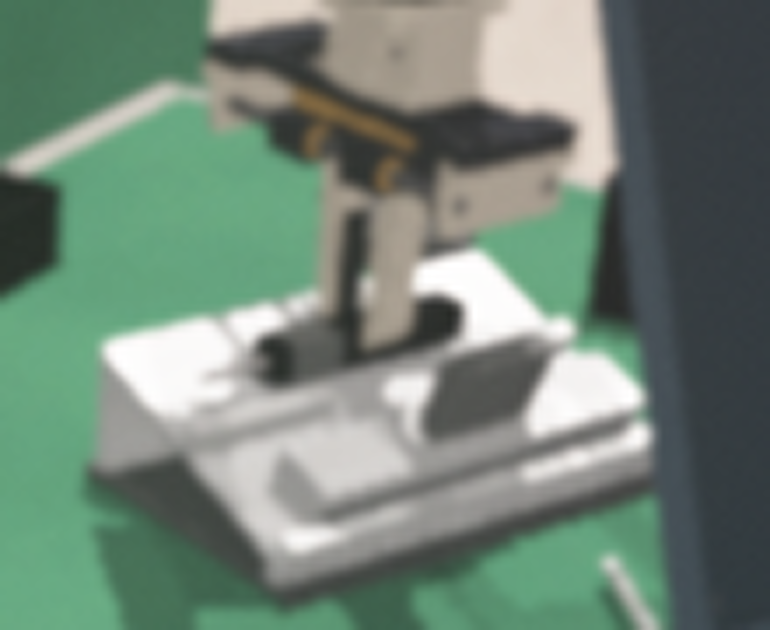

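Emit:
{"name": "carry_out", "arguments": {"targets": [{"grip":-0.54,"delta_pos":[-1,0,0],"roll":0},{"grip":-0.5,"delta_pos":[-1,0,0],"roll":0},{"grip":-0.46,"delta_pos":[-1,0,0],"roll":0},{"grip":-0.42,"delta_pos":[-1,0,0],"roll":0},{"grip":-0.38,"delta_pos":[-1,0,0],"roll":0},{"grip":-0.34,"delta_pos":[-1,0,0],"roll":0},{"grip":-0.3,"delta_pos":[-1,0,0],"roll":0},{"grip":-0.26,"delta_pos":[-1.5,0,0],"roll":0},{"grip":-0.22,"delta_pos":[-2,0,0],"roll":0},{"grip":-0.2,"delta_pos":[-2,0,0],"roll":0}]}}

```text
time_s: 35.2
eef_pos: [0.5693, -0.3808, 0.072]
tool_rot: [0.309, 1.548, -0.309]
ft_force: [-0.2, 0.2, -0.0]
opening: 0.0365
```

```bash
python3 - <<'E'
from h import *
from plant import *
plan([568.8,-380.6,71],-22.6)
d=get_image("side")
cv2.imwrite("pics/side18.png",cv2.resize(d["frame"][110:200,280:390,::-1],None,fx=7,fy=7,interpolation=cv2.INTER_CUBIC))
E
```

```text
t 35.2 eef [ 569.3 -380.8   72. ] yaw -22.55 F [-0.2  0.2 -0. ] open 36.5 q1,q6 [-43. -21.]
delta [1.0, 0.0, -0.6] roll 0.0009 rows pos 0.0 rot 0.0
```

View pics/side18.png

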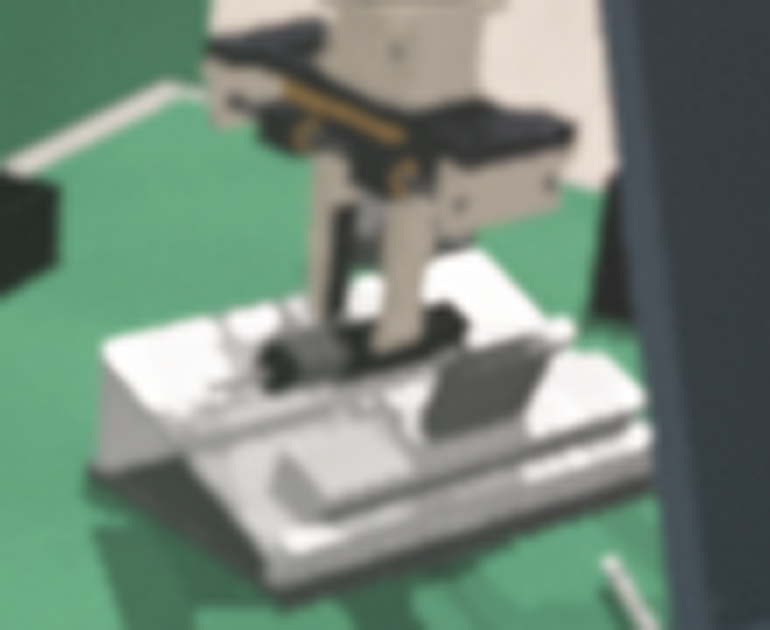

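Stylus has tipped onto the deck. Rise and back away to look.

Emit:
{"name": "carry_out", "arguments": {"targets": [{"grip":-0.15,"delta_pos":[-8,0,0],"roll":0},{"grip":-0.1,"delta_pos":[-25,0,0],"roll":0},{"grip":-0.1,"delta_pos":[-60,0,0],"roll":0},{"grip":-0.1,"delta_pos":[-100,0,0],"roll":0},{"grip":-0.1,"delta_pos":[-120,30,-20],"roll":0},{"grip":-0.1,"delta_pos":[-120,65,-40],"roll":0},{"grip":-0.1,"delta_pos":[-120,100,-60],"roll":0},{"grip":-0.1,"delta_pos":[-120,135,-80],"roll":0},{"grip":-0.1,"delta_pos":[-120,170,-100],"roll":0},{"grip":-0.1,"delta_pos":[-120,205,-120],"roll":0},{"grip":-0.1,"delta_pos":[-120,240,-140],"roll":0},{"grip":-0.1,"delta_pos":[-120,260,-150],"roll":0}]}}

```text
time_s: 36.25
eef_pos: [0.5291, -0.0791, 0.1927]
tool_rot: [0.308, 1.549, -0.306]
ft_force: [-0.8, 0.6, 0.3]
opening: 0.0419
```

```bash
python3 - <<'E'
from h import *
from plant import *
plan([568.8,-380.6,71],-22.6)
for n in ("side","top"):
    d=get_image(n);pickle.dump(d,open(f"{n}19.pkl","wb"));cv2.imwrite(f"pics/{n}19.png",d["frame"][:,:,::-1])
    a=d["frame"][120:210,270:400] if n=="side" else d["frame"][130:270,330:490]
    f=6 if n=="side" else 5
    cv2.imwrite(f"pics/{n}19c.png",cv2.resize(a[:,:,::-1],None,fx=f,fy=f,interpolation=cv2.INTER_CUBIC))
E
```

```text
t 36.25 eef [529.1 -79.1 192.7] yaw -22.45 F [-0.8  0.6  0.3] open 41.9 q1,q6 [-21.   2.]
delta [121.4, -263.6, 151.8] roll 0.0027 rows pos 7.9 rot 0.0
```

View pics/top19c.png

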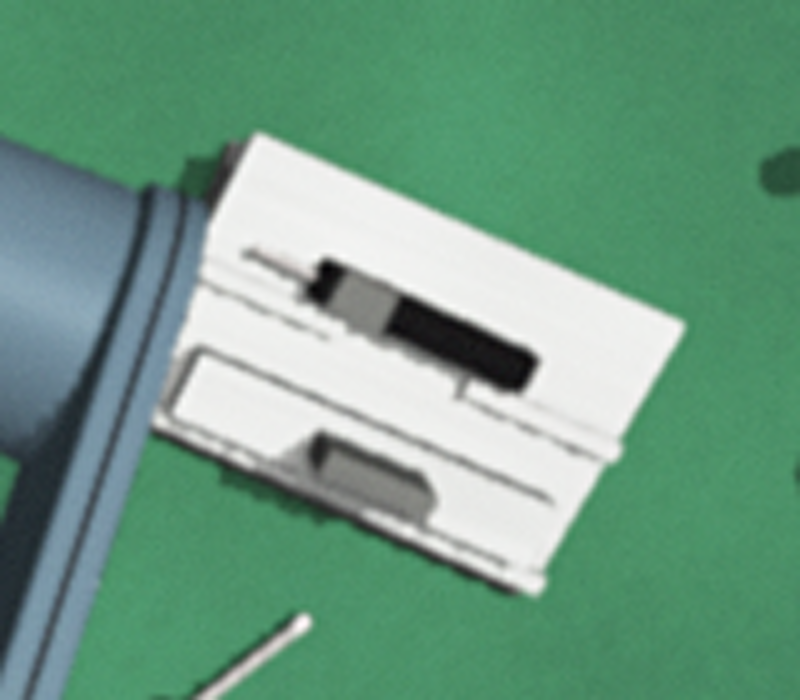

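View pics/side19c.png

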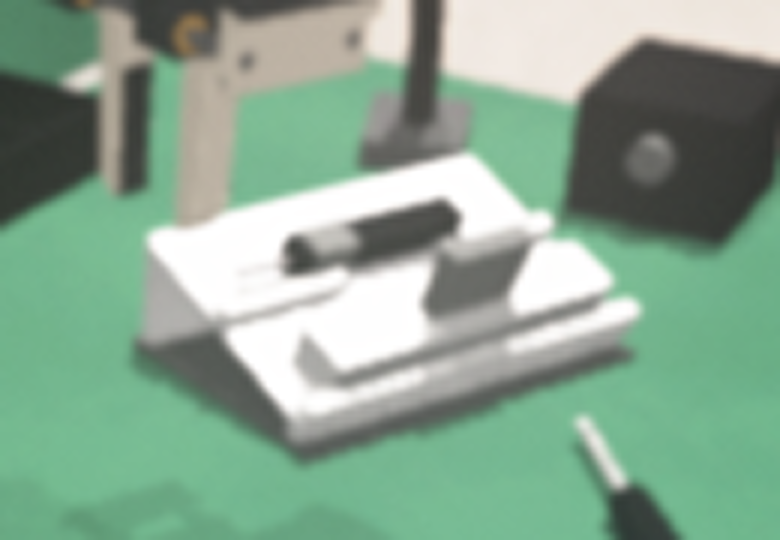

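View pics/top19.png

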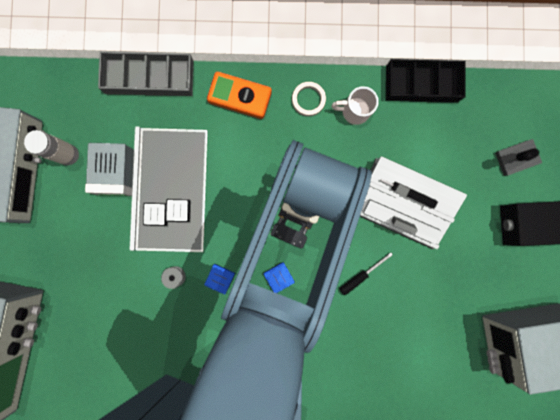

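```bash
python3 - <<'E'
from h import *
d=pickle.load(open("top19.pkl","rb"));s=pickle.load(open("side19.pkl","rb"))
im=d["frame"].astype(int)
k=np.zeros(im.shape[:2],np.uint8);k[178:212,385:442]=(im.min(2)<165)[178:212,385:442]
n,l,st,_=cv2.connectedComponentsWithStats(k);k=(l==1+np.argmax(st[1:,4])).astype(np.uint8)
c=max(cv2.findContours(k,cv2.RETR_EXTERNAL,cv2.CHAIN_APPROX_NONE)[0],key=cv2.contourArea)[:,0]
P=np.array([raydeck(d,u,v,18)[:2] for u,v in c],np.float32);print("handle deck xy",cv2.minAreaRect(P))
f=lambda p:((p[0]+.5)/5-.5+330,(p[1]+.5)/5-.5+130)
for n,p,h in [("UL",(325,260),22),("UR",(540,357),22),("LL",(307,290),22),("tip",(245,252),11),("barUL",(200,350),28),("barUR",(552,500),28),("lipR",(540,570),12),("topR",(685,323),0),("cleat R inner up",(467,372),10),("cleatR outer up",(620,440),10)]:
    print(n,raydeck(d,*f(p),h).round(1))
g=lambda p:((p[0]+.5)/6-.5+270,(p[1]+.5)/6-.5+120)
for n,p,h in [("side UR",(443,203),22),("side LL top",(303,272),5),("UL",(290,237),22)]:
    print(n,raydeck(s,*g(p),h).round(1))
mn=im.min(2)
for b in [(142,166,200,228),(166,192,196,224)]:
    k=np.zeros_like(mn);k[b[2]:b[3],b[0]:b[1]]=(mn>185)[b[2]:b[3],b[0]:b[1]]
    r=np.array(rect(k,d,.03));print("module reader",(r[:2]-[570.5,257]).round(1))
E
```

```text
handle deck xy ((87.6253662109375, 10.690288543701172), (141.47308349609375, 37.9416389465332), 89.37352752685547)
UL [105.4  62.2  22. ]
UR [104.5 -57.   22. ]
LL [87.9 63.2 22. ]
tip [91.3 98.2 11. ]
barUL [38.4 99.  28. ]
barUR [ 41.1 -96.4  28. ]
lipR [   1.7 -115.    12. ]
topR [ 147.1 -120.1    0. ]
cleat R inner up [ 80.8 -31.9  10. ]
cleatR outer up [  80.6 -117.7   10. ]
side UR [ 94.  -52.5  22. ]
side LL top [85.9 50.6  5. ]
UL [98.5 56.9 22. ]
module reader [-69.3  38. ]
module reader [-57.3 -21.8]
```

```bash
python3 - <<'E'
from plant import *
print(sign_off())
E
```

```text
the job is handed in; nothing more can be done
None
```

I did every step in order and handed the job in at about 36 s of the 210 s allowed. The hand-in gives no verdict, so this rests on my own checks.

**Button, first press:** I pressed it with the stylus while both modules were still outside the field. The force rose to about 10 N against a hard stop, so I took it as fully in.

**Modules:** Only two of the four were present. I pushed them together with the straightedge, without gripper contact or lifting. They finally measured at reader (-69, +38) mm and (-57, -22) mm, inside the limits.

**Button, second press:** It reached the stop again at about 10.6 N with both modules in the field.

**Tool rest:** Both tools are flat on the deck and roughly centred. I did not nudge either one further down, so each sits a few millimetres short of touching:
- **Straightedge:** its centre is at about deck x = 20 mm, with 18 being touching and 25 the limit.
- **Stylus:** it is at about 93 mm in the top view, with 91 being touching and 98 the limit. The side view disagreed, giving about 83–87 mm from rough edge picks. The arm touched down at the height I predicted, which agrees better with the top view.

The spool and screwdriver looked unmoved in the last picture, though I did not measure them again. I did not read the button's final position, but the stylus had been clear of it since the second press.

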